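# Grip the whetstone in its holder and set the brake

### The job

The whetstone lies loose in the stone holder on the bench; make it fast for sharpening. Flick the brake lever of the sliding jaw up before you move the jaw, then slide the jaw along until the stone is seated against the end fence and the sprung pad is pressed about half-way in, and keep that pressure on while you push the lever fully down to lock. Then let go; the stone must stay gripped, it is brittle so do not squeeze it harder than that sprung pad allows, and leave the other things on the bench where they are.

Things in the scene. Friction and masses are not known exactly. Their poses are not given: they have to be found in the camera images.
- holder: grey cast stone holder fixed to the bench, 126 x 370 x 56 mm with its jaw. Origin on the bench surface under the middle of the bed; y axis along the bed from the sliding jaw (-y end) to the end fence (+y end), z up, -x is the side with the brake lever, facing the robot.
- whetstone: plain grey-brown whetstone 40 x 120 x 22 mm, 0.2 to 0.45 kg, loose on the bed (54 mm wide between 5 mm high lips), its long side (its y axis) along the bed. Origin at the centre of its underside. It starts 5 to 62 mm short of the end fence and more than 10 mm in front of the jaw's pad.
- jaw: grey sliding jaw, 86 x 44 x 56 mm, straddling the bed; slides only along the holder's y axis (110 mm of travel, about 2 N of drag while it moves with the brake off). Origin on the bench surface under the middle of the jaw; axes as the holder's. Carries the brake lever on its -x side and the sprung pad on its +y face. When nothing holds it and the brake is off, the compressed pad pushes it back.
- brake_lever (a joint): angle of the brake lever, rad: 0 = fully down (locked), 1.3 = fully up. Its eccentric bears on the brake bar below about 0.9 and is past dead centre below 0.15; pushing it down or lifting it out of the lock takes 3 to 12 N at the grip. Above 0.95 the jaw is free. The lever stays where it is left. Locked, the brake holds about 15 N or more.
- lever_hinge (a point): point on the lever's hinge axis (parallel to the holder's y axis), 33 mm above the bench, on the jaw, in line with the grip along the bed.
- pad_front (a point): centre of the face of the jaw's rubber-faced pad (36 x 16 mm) with its springs free, 40 mm in front of the jaw's origin, 34 mm above the bench; moves with the jaw, not with the springs. The pad gives 4 N per mm and has 5 mm of travel: half-way in = 2.5 mm = about 10 N; at 20 N it is at its stop and solid.
- work_bowl: black bowl 110 mm across, 30 mm high, right of the holder; stays there. Origin at the centre of its underside.
- sand_block: cork-coloured sanding block 46 x 80 x 28 mm, right of the holder; stays there. Origin at the centre of its underside.
- mug_dark: dark mug 68 mm across, 80 mm high, left of the holder; stays there. Origin at the centre of its underside.
- tape_clear: pale roll of tape 60 mm across, 19 mm high, left of the holder; stays there. Origin at the centre of its underside.
- wood_scraper: wooden scraper 26 x 169 x 8 mm lying in front of the holder; stays there. Origin at the centre of its underside.
- spatula_b: wooden spatula 22 x 149 x 8 mm lying in front of the holder; stays there. Origin at the centre of its underside.
- hake_brush: flat brush 52 x 166 x 10 mm lying front left; stays there. Origin at the centre of its underside.
- bed_slot (a point): middle of the slot in the bed's top at its +y end, 113 mm from the holder's origin, 20 mm above the bench. The end fence, an aluminium plate 52 mm wide and 26 mm high across the bed, is screwed into it by hand: its face towards the jaw stands anywhere from 68 to 108 mm along the holder's y and is not measured; find it by sliding the stone against it.
- lever_grip (a point): centre of the lever's finger grip: two black rollers, 24 mm in diameter and 26 mm wide together along the bed, turning freely on a pin. It swings about lever_hinge in the plane square to the bed at a radius of 63 mm; at lever angle q it lies 63*cos(q+0.19) mm towards the holder's -x and 63*sin(q+0.19) mm above the hinge; when down, 45 mm above the bench. Nothing stands beside it.
There are look-alikes about, which are no part of the job. Several things have the shape of the whetstone; the one meant has the colours described above.

How it is judged:
On the way, in this order (a step that is already met when the one before it is completed fails the run):
1. the brake lever is flicked up (above 0.95 rad) with the jaw still within 12 mm of where it was (value of joint brake_lever above 0.95 rad and distance of jaw from where it was at the start of the episode below 0.012 m), for 0.1 s.
2. with the lever still up (above 0.7 rad) the jaw's pad presses the stone with more than 4 N (value of joint brake_lever above 0.7 rad and contact force between whetstone and jaw above 4 N), for 0.1 s.
At the end, for the whole second after the job is handed in: the lever is fully down (below 0.12 rad), the stone lies flat and in line on the bed (within 0.06 rad) and is gripped between the fence and the jaw's pad with 6 to 15 N (half-way in is 10 N), and all is at rest (value of joint brake_lever below 0.12 rad and contact force between whetstone and jaw between 6 and 15 N and angle between the y axis of whetstone and the y axis of holder, either way round below 0.06 rad and angle between whetstone's own z axis and vertical below 0.05 rad and z of whetstone in the frame of holder below 0.0235 m and linear speed of each of whetstone, jaw below 0.01 m/s); the robot touches nothing.
It fails at once if the stone is squeezed by the jaw with more than 25 N (contact force between whetstone and jaw above 25 N).
It fails at once if another thing on the bench is shifted by more than 30 mm (distance of any of work_bowl, sand_block, mug_dark, tape_clear, wood_scraper, spatula_b, hake_brush from where it was at the start of the episode above 0.03 m).
It also fails if it takes over 50 s, if anything falls off the work surface, if the arm or the gripper's body presses on something with over 40 N, if the wrist force passes 120 N, or if a joint passes its speed limit or range.

### The arm

A 7-joint arm with a two-finger parallel gripper is mounted at the origin on a cart in front of the work surface, level with it; the furniture and walls round the work are solid. World frame = base frame: x ahead of the robot, y to its left, z up, the work surface at z = 0. Lengths are in m, angles in rad, forces in N, time in s.
With the tool pointing down it reaches from about 0.425 to 0.925 m from the base axis. Payload 6.8 kg.
Tool frame: the origin (TCP) lies at the very end of the fingers, on their centre line; the grasp point (between the pads) lies 19 mm behind it (r.grip_depth is the distance from the TCP to the grasp point, in m); z points along the fingers, y is the direction in which the jaws open and shut (so a half turn about z gives the same grasp; the last joint's range is limited). The gripper opens to 85 mm and grips with 20 to 120 N. Pads are 22 mm wide; open, the fingers measure 114 mm over their backs; the gripper's body (76 mm by 85 mm) begins 54 mm behind the grasp point. The pads swing forward as they close: fully open they stand 13 mm farther back than shut.
Start: joints at [1.116, 0.477, 0.022, 1.555, -0.011, 1.109, -0.083], TCP at [0.229, -0.635, 0.193] pointing down, gripper open.
Joint ranges: [-2.96, 2.96], [-0.34, 2.1], [-1.41, 1.46], [0.24, 2.44], [-1.37, 4.51], [0.17, 1.92], [-2.96, 2.96]. Speed limits (rad/s): [2.39, 2.39, 3.14, 3.14, 3.14, 3.14, 3.14].

### API

Orientations are given as a rotation vector (axis times angle).
In Python, from bench import r, grab_frame gives the robot as it stands. The module is installed in compiled form; this text tells all that it offers.
- The arm moves only by the tool play_rows, never from a script. Its argument "increments" is a list of rows, each a list of 7 numbers: the shift along the tool's x, y, z in mm, then the turn, a rotation vector about the tool's x, y, z in rad, then the closure in counts, from 0 (fully open) to 255 (shut). In form: [[tx, ty, tz, rx, ry, rz, claw], ...]. A call has 1 to 5 rows; each row shifts and turns the pose as measured when the row begins, along the tool's axes as they then stand; what a row does not reach is not made up. A row lasts 1/10 s, in which the tool goes at most 50 mm and 8.59 degrees, less where a joint would pass 70% of its speed; a pose out of reach is approached as far as the arm can. A call is refused whole if a number of a shift passes 50 or a number of a turn 0.15, either way. A call with a gripper value outside its range is refused whole. The fingers move at their own pace and stop on an object; "force" is the grip in N (left out, the last holds). Time passes only in rows, so rows that do not move let the fingers close. It gives the time, the measured TCP pose, the force and the opening at its end, in the units of the state.
- r.get_obs(): the state, without advancing time (a new reading comes with each control period).
- grab_frame(name): name is "scene" or "top" or "wrist"; returns a dict with "color" (480x640x3 uint8, blue, green, red), "depth" (480x640 float32, m along the optical axis (not along the pixel's ray), 0 where there is no reading), "K" (3x3 intrinsics, pixels), "T" (4x4, takes a point from camera to world coordinates). Camera axes: x right, y up, looking along -z (the intrinsics and any distortion apply to the point x, -y, -z); pixel columns grow to the right and rows downward; lengths in m; the calibration is good to about 2 mm. A picture is of the moment at which its call begins.
- r.hand_in(): hands the job in, once; it reports no verdict.
The state is a dict: "clock": time; "joints": joint angles; "qvel": joint speeds; "tau": joint torques, N m; "tcp_pos": TCP position; "orientation": TCP orientation; "contact_force": force on the tool from outside, world axes, zero at the start; "moment": the same for the moment, N m; "grip_width": finger opening in m.
Only numpy, scipy, OpenCV 4.12 (cv2) and the standard library are available. Lean on these libraries where they do the work, as an engineer would, in place of code of your own. Each camera call takes 0.05 s, during which the arm holds its last target.

## Working session

There is one attempt and no reset: what is moved stays moved. The work goes in short steps, Python scripts to look and compute and a tool call to move; the robot and the scene stay as the last step left them, time stands still between calls to the robot, and variables do not carry over. Pictures are saved under pics/ and viewed, and the job is handed in when it is done.

Besides the shell and the picture viewer there is one more tool, called after "Emit:" in YAML: its name, and indented under it one key for each argument. play_rows: Moves the arm, as the interface text tells. Its arguments: {"type":"object","properties":{"increments":{"type":"array","items":{"type":"array","items":{"type":"number"}}},"force":{"type":"number"}},"required":["increments"]}

```bash
mkdir -p pics; cat > h.py <<'E'
import numpy as np, cv2
from bench import r, grab_frame
def px2w(f,u,v,z=None):
    K=f["K"];T=f["T"]
    d=np.array([(u-K[0,2])/K[0,0],-(v-K[1,2])/K[1,1],-1.0])
    if z is None:
        dd=f["depth"][int(round(v)),int(round(u))]
        return (T@np.append(d*dd,1))[:3]
    w=T[:3,:3]@d;o=T[:3,3]
    return o+w*(z-o[2])/w[2]
E
python3 - <<'E'
from h import *
import pickle
for n in ["scene","top"]:
    f=grab_frame(n);cv2.imwrite(f"pics/{n}0.png",f["color"]);pickle.dump(f,open(f"{n}0.pkl","wb"))
    print(n,f["T"].round(3).tolist(),f["K"].round(1).tolist())
print(r.get_obs())
E
```

```text
scene [[-0.601, 0.528, -0.6, -0.522], [-0.799, -0.38, 0.466, 0.903], [0.018, 0.76, 0.65, 1.164], [0.0, 0.0, 0.0, 1.0]] [[619.9, 0.0, 307.2], [0.0, 619.9, 239.0], [0.0, 0.0, 1.0]]
top [[-0.026, 0.997, -0.067, 0.424], [-1.0, -0.026, 0.002, 0.091], [-0.0, 0.067, 0.998, 1.266], [0.0, 0.0, 0.0, 1.0]] [[491.5, 0.0, 319.2], [0.0, 491.5, 241.7], [0.0, 0.0, 1.0]]
{'clock': 0.1, 'joints': array([ 1.1158765 ,  0.47772981,  0.02231336,  1.55634651, -0.01150486,
        1.109296  , -0.0831178 ]), 'qvel': array([ 0.00050143, -0.00086993, -0.00042198, -0.00387299, -0.00089856,
       -0.00100225,  0.00043175]), 'tau': array([ 4.28097017e-03, -5.97759211e+01,  1.61355726e+00, -2.81956083e+01,
        1.28511313e-02,  4.96555207e-03,  2.84884931e-05]), 'tcp_pos': array([ 0.22924071, -0.63424819,  0.19241669]), 'orientation': array([-3.09288599e+00, -5.41820289e-01,  6.05532442e-04]), 'contact_force': array([ 0.19361022, -0.66775216,  0.32465368]), 'moment': array([ 0.02727542,  0.03750287, -0.01342743]), 'grip_width': 0.08511166192238946}
```

View pics/scene0.png

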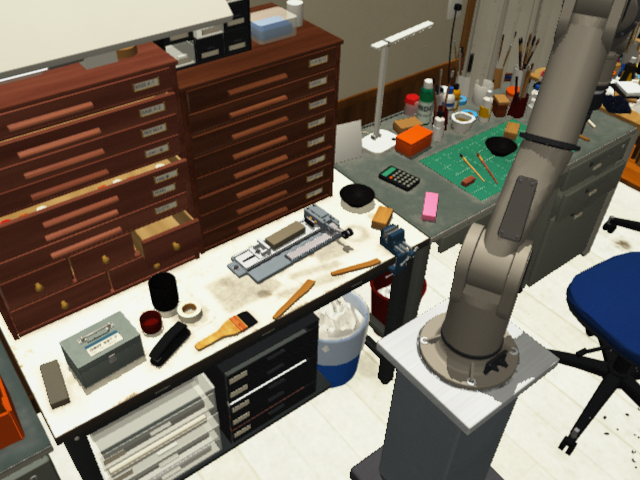

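View pics/top0.png

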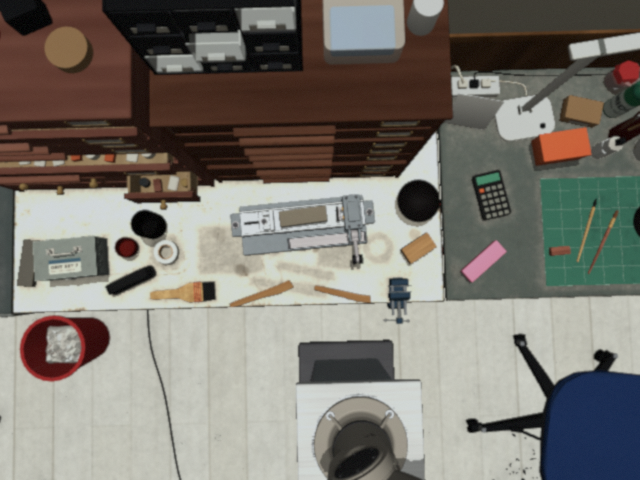

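The scene and top views show the holder with the stone on it at top (303,215), the jaw at top (355,210) and the lever pointing at the robot at top (357,255). Next I'll enlarge the holder.

```bash
python3 - <<'E'
from h import *
import pickle
f=pickle.load(open("top0.pkl","rb"))
c=f["color"][180:280,222:382];cv2.imwrite("pics/topc.png",cv2.resize(c,None,fx=5,fy=5,interpolation=cv2.INTER_CUBIC))
g=pickle.load(open("scene0.pkl","rb"))
c=g["color"][195:290,220:370];cv2.imwrite("pics/scenec.png",cv2.resize(c,None,fx=5,fy=5,interpolation=cv2.INTER_CUBIC))
E
```

```text
(no output)
```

View pics/topc.png

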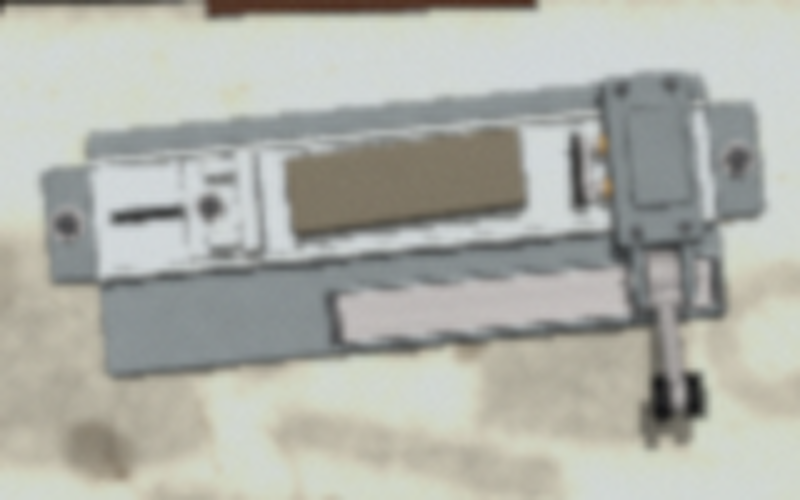

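View pics/scenec.png

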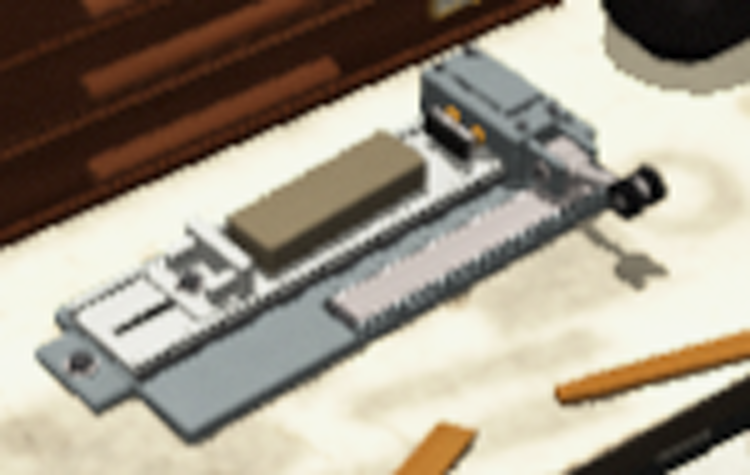

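```bash
python3 - <<'E'
from h import *
import pickle
f=pickle.load(open("top0.pkl","rb"));g=pickle.load(open("scene0.pkl","rb"))
def p(n,u,v,z): 
    U,V=222+u/5,180+v/5; print("top",n,px2w(f,U,V,z).round(4), px2w(f,U,V).round(4))
p("screwL",65,223,.01);p("screwR",738,160,.01)
p("jawNW",605,90,.056);p("jawNE",703,78,.056);p("jawSW",622,245,.056);p("jawSE",700,235,.056)
p("grip",678,393,.05);p("gripL",655,393,.05);p("gripR",703,395,.05)
p("stoneNW",288,158,.042);p("stoneNE",522,130,.042);p("stoneSE",522,205,.042);p("stoneSW",293,232,.042)
p("pad",573,172,.04);p("fenceface",262,200,.04); p("fenceL",185,200,.02)
def q(n,u,v,z):
    U,V=220+u/5,195+v/5; print("scene",n,px2w(g,U,V,z).round(4), px2w(g,U,V).round(4))
q("grip",638,190,.05);q("gripL",625,195,.05);q("gripR",655,183,.05)
# blobs of dark points near grip
for n,F in (("top",f),("scene",g)):
    H,W=480,640;K=F["K"];uu,vv=np.meshgrid(np.arange(W),np.arange(H));d=F["depth"]
    P=np.stack([(uu-K[0,2])/K[0,0]*d,-(vv-K[1,2])/K[1,1]*d,-d],-1)@F["T"][:3,:3].T+F["T"][:3,3]
    m=(F["color"].max(-1)<60)&(d>0)&(P[...,0]>.40)&(P[...,0]<.56)&(P[...,1]>-.08)&(P[...,1]<.08)&(P[...,2]>.02)&(P[...,2]<.12)
    Q=P[m];print(n,len(Q),Q.mean(0).round(4),Q.min(0).round(4),Q.max(0).round(4), np.median(Q,0).round(4))
E
```

```text
top screwL [0.5584 0.3047 0.01  ] [0.5575 0.3032 0.0187]
top screwR [ 0.5818 -0.0419  0.01  ] [ 0.581  -0.0412  0.0165]
top jawNW [0.6128 0.0278 0.056 ] [0.6142 0.0274 0.0468]
top jawNE [ 0.6175 -0.021   0.056 ] [ 0.6263 -0.0261  0.0008]
top jawSW [0.5353 0.0217 0.056 ] [0.5368 0.0208 0.0395]
top jawSE [ 0.5392 -0.017   0.056 ] [ 0.5397 -0.0175  0.0507]
top grip [ 0.4616 -0.0041  0.05  ] [ 0.4614 -0.0036  0.056 ]
top gripL [0.4619 0.0073 0.05  ] [0.4616 0.008  0.0604]
top gripR [ 0.4603 -0.0165  0.05  ] [ 0.4617 -0.0208  0.0012]
top stoneNW [0.5848 0.187  0.042 ] [0.5849 0.1871 0.0414]
top stoneNE [0.5958 0.0693 0.042 ] [0.5989 0.0689 0.0199]
top stoneSE [0.558  0.0704 0.042 ] [0.56   0.07   0.0232]
top stoneSW [0.5474 0.1853 0.042 ] [0.5476 0.1854 0.0401]
top pad [0.5742 0.0443 0.04  ] [0.5744 0.0442 0.0384]
top fenceface [0.5642 0.2006 0.04  ] [0.5657 0.2018 0.0267]
top fenceL [0.5675 0.2417 0.02  ] [0.5668 0.241  0.0258]
scene grip [ 0.461  -0.0036  0.05  ] [0.4501 0.0065 0.0624]
scene gripL [0.4619 0.0051 0.05  ] [0.4546 0.0118 0.0583]
scene gripR [ 0.4601 -0.0153  0.05  ] [ 0.4542 -0.0097  0.0567]
top 34 [ 4.597e-01 -2.000e-04  5.810e-02] [ 0.4508 -0.0124  0.0514] [0.4706 0.0082 0.0644] [0.459  0.0042 0.0583]
scene 86 [0.4799 0.0053 0.0468] [ 0.4004 -0.0795  0.0202] [0.56   0.0798 0.0652] [0.4603 0.0074 0.0501]
```

```bash
cat >> h.py <<'E'
from scipy.spatial.transform import Rotation as R
TH=0.068
HX=np.array([np.cos(TH),np.sin(TH),0]);HY=np.array([-np.sin(TH),np.cos(TH),0]);HZ=np.array([0,0,1.])
def goal_R():
    o=r.get_obs();Rc=R.from_rotvec(o["orientation"])
    best=None
    for s in (1,-1):
        M=np.stack([-s*HX,s*HY,-HZ],1)
        M=np.stack([np.cross(s*HY,-HZ),s*HY,-HZ],1)
        G=R.from_matrix(M);d=(Rc.inv()*G).as_rotvec()
        if best is None or np.linalg.norm(d)<np.linalg.norm(best[1]): best=(G,d)
    return best
def plan(p=None):
    o=r.get_obs();Rc=R.from_rotvec(o["orientation"]);G,d=goal_R()
    print("t",round(o["clock"],2),"tcp",o["tcp_pos"].round(4),"rot needed(tool)",d.round(4),"F",o["contact_force"].round(2),"w",round(o["grip_width"],4),"q7",o["joints"].round(2))
    F=o["contact_force"];print("F holder xyz",[round(float(F@a),2) for a in (HX,HY,HZ)])
    print("tool axes",Rc.as_matrix().T.round(3).tolist())
    if p is not None: print("shift tool mm",(Rc.inv().apply(np.array(p)-o["tcp_pos"])*1000).round(1),"with goal R",(G.inv().apply(np.array(p)-o["tcp_pos"])*1000).round(1))
E
python3 -c "
from h import *
plan([.48,-.3,.21]);plan([.4613,-.004,.15])"
```

```text
t 0.1 tcp [ 0.2292 -0.6342  0.1924] rot needed(tool) [-0.0016  0.0003  0.2788] F [ 0.19 -0.67  0.32] w 0.0851 q7 [ 1.12  0.48  0.02  1.56 -0.01  1.11 -0.08]
F holder xyz [0.15, -0.68, 0.32]
tool axes [[0.94, 0.34, -0.0], [0.34, -0.94, -0.002], [-0.001, 0.002, -1.0]]
shift tool mm [ 349.4 -229.1  -17.2] with goal R [ 272.9 -316.4  -17.6]
t 0.1 tcp [ 0.2292 -0.6342  0.1924] rot needed(tool) [-0.0016  0.0003  0.2788] F [ 0.19 -0.67  0.32] w 0.0851 q7 [ 1.12  0.48  0.02  1.56 -0.01  1.11 -0.08]
F holder xyz [0.15, -0.68, 0.32]
tool axes [[0.94, 0.34, -0.0], [0.34, -0.94, -0.002], [-0.001, 0.002, -1.0]]
shift tool mm [ 432.5 -513.8   43.2] with goal R [ 274.3 -613.    42.4]
```

Emit:
play_rows:
  increments:
    - [40,-26,-3,0,0,0,0]
    - [40,-26,-3,0,0,0,0]
    - [40,-26,-3,0,0,0,0]
    - [40,-26,-3,0,0,0,0]
    - [40,-26,-3,0,0,0,0]

```text
clock: 0.6
tcp_pos: [0.3693, -0.4442, 0.2038]
orientation: [-3.095, -0.516, 0.011]
contact_force: [1.8, 0.5, 0.5]
grip_width: 0.0857
```

Emit:
play_rows:
  increments:
    - [40,-26,-3,0,0,0,0]
    - [35,-26,-3,0,0,0.1,0]
    - [30,-30,0,0,0,0.1,0]
    - [20,-40,0,0,0,0.08,0]
    - [0,-45,0,0,0,0,0]

```text
clock: 1.1
tcp_pos: [0.4646, -0.2377, 0.209]
orientation: [-3.138, -0.066, 0.01]
contact_force: [0.6, 1.1, 0.5]
grip_width: 0.0852
```

```bash
python3 -c "
from h import *
plan([.4613,-.004,.13])"
```

```text
t 1.1 tcp [ 0.4646 -0.2377  0.209 ] rot needed(tool) [-0.0034  0.0064 -0.0262] F [0.56 1.12 0.54] w 0.0852 q7 [ 0.47  0.22 -0.13  1.89  0.03  1.04 -1.21]
F holder xyz [0.63, 1.08, 0.54]
tool axes [[0.999, 0.042, -0.006], [0.042, -0.999, -0.003], [-0.007, 0.003, -1.0]]
shift tool mm [   7.  -233.3   79.8] with goal R [  12.6 -233.4   79. ]
```

Emit:
play_rows:
  increments:
    - [3,-48,0,0,0,0,0]
    - [3,-48,0,0,0,-0.02,0]
    - [3,-48,0,0,0,0,0]
    - [3,-48,0,0,0,0,0]
    - [0,-30,0,0,0,0,0]

```text
clock: 1.6
tcp_pos: [0.4625, -0.0047, 0.2088]
orientation: [-3.136, -0.103, 0.012]
contact_force: [0.2, 0.3, -0.4]
grip_width: 0.0853
```

Emit:
play_rows:
  increments:
    - [0,0,10,0,0,0,0]
    - [0,0,0,0,0,0,0]

```text
clock: 1.8
tcp_pos: [0.4615, 0.0004, 0.1983]
orientation: [-3.135, -0.117, 0.013]
contact_force: [-0.5, -1.0, -0.5]
grip_width: 0.085
```

```bash
python3 - <<'E'
from h import *
plan([.4613,-.004,.13])
f=grab_frame("wrist");cv2.imwrite("pics/w1.png",f["color"])
import pickle;pickle.dump(f,open("w1.pkl","wb"))
E
```

```text
t 1.8 tcp [4.615e-01 4.000e-04 1.983e-01] rot needed(tool) [-0.005   0.0078  0.0066] F [-0.46 -1.05 -0.51] w 0.085 q7 [ 0.16  0.14 -0.32  2.02  0.05  1.   -1.68]
F holder xyz [-0.53, -1.02, -0.51]
tool axes [[0.997, 0.075, -0.008], [0.075, -0.997, -0.005], [-0.008, 0.004, -1.0]]
shift tool mm [-0.   4.7 68.3] with goal R [-0.5  4.4 68.3]
```

View pics/w1.png

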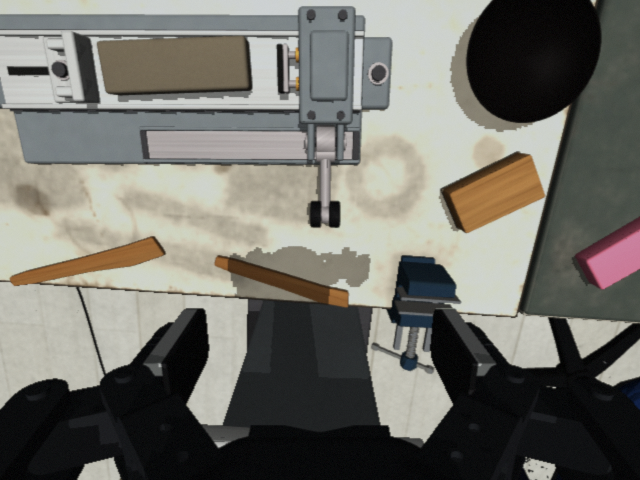

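The wrist view shows the lever pointing down the image with its rollers at (325,213), the stone at (175,65) and the fence face at about (83,70). I'll localise these and check the holder's yaw.

```bash
python3 - <<'E'
from h import *
import pickle
f=pickle.load(open("w1.pkl","rb"))
c=f["color"];cv2.imwrite("pics/w1a.png",cv2.resize(c[150:240,270:380],None,fx=6,fy=6,interpolation=cv2.INTER_CUBIC))
cv2.imwrite("pics/w1b.png",cv2.resize(c[0:170,0:400],None,fx=2,fy=2,interpolation=cv2.INTER_CUBIC))
for n,u,v,z in [("grip",325,213,.048),("gripL",309,214,.048),("gripR",341,213,.048),("jawSW",301,124,.056),("jawSE",353,124,.056),("jawNW",299,8,.056),("jawNE",354,8,.056),("lipR",300,109,.025),("lipL",10,109,.025),("baseL",30,163,.01),("baseR",358,163,.01),("stNW",98,41,.042),("stNE",248,36,.042),("stSE",250,90,.042),("stSW",104,95,.042),("pad",278,66,.04),("fence top",86,70,.046),("fence L",48,70,.046)]:
    print(n,px2w(f,u,v,z).round(4),px2w(f,u,v).round(4))
d=f["depth"]
print(f["T"].round(3))
E
```

```text
grip [ 0.4617 -0.0051  0.048 ] [ 0.4632 -0.0049  0.0546]
gripL [0.4597 0.009  0.048 ] [ 0.4482  0.0097 -0.0014]
gripR [ 0.4628 -0.0192  0.048 ] [ 0.4519 -0.0226 -0.0005]
jawSW [0.5352 0.0202 0.056 ] [0.535  0.0224 0.0119]
jawSE [ 0.5383 -0.0216  0.056 ] [ 0.5386 -0.0252  0.0106]
jawNW [0.6172 0.0266 0.056 ] [0.6193 0.0272 0.0475]
jawNE [ 0.6201 -0.0141  0.056 ] [ 0.6223 -0.0146  0.0478]
lipR [0.5475 0.0234 0.025 ] [0.5468 0.0221 0.0475]
lipL [0.5288 0.2772 0.025 ] [0.5286 0.2842 0.016 ]
baseL [0.4806 0.278  0.01  ] [ 0.479   0.2858 -0.0005]
baseR [ 0.5038 -0.0335  0.01  ] [ 0.5037 -0.0335  0.0099]
stNW [0.5861 0.1855 0.042 ] [0.5865 0.1871 0.039 ]
stNE [0.5983 0.0666 0.042 ] [0.6024 0.0708 0.0198]
stSE [0.5587 0.0643 0.042 ] [0.5599 0.0676 0.0232]
stSW [0.546  0.1845 0.042 ] [0.5467 0.1972 0.0184]
pad [0.5787 0.0423 0.04  ] [0.5784 0.0421 0.0417]
fence top [0.5637 0.195  0.046 ] [0.5646 0.2011 0.0354]
fence L [0.5615 0.2255 0.046 ] [0.5634 0.2427 0.0202]
[[ 0.074  0.952  0.298  0.537]
 [-0.997  0.072  0.017  0.004]
 [-0.005 -0.298  0.955  0.377]
 [ 0.     0.     0.     1.   ]]
```

View pics/w1a.png

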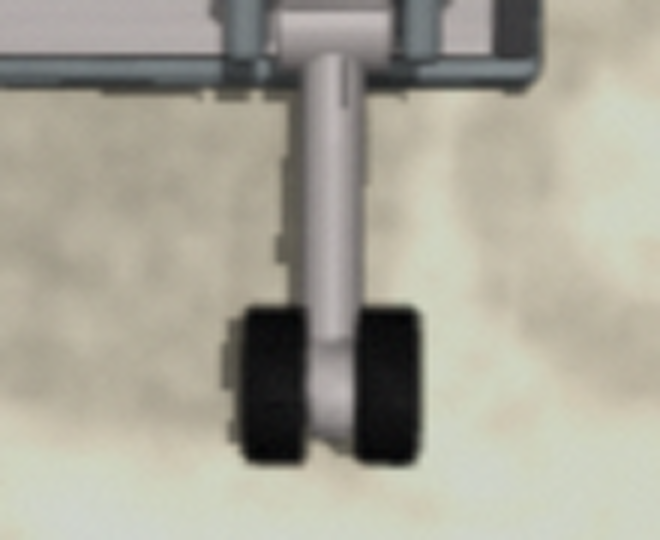

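View pics/w1b.png

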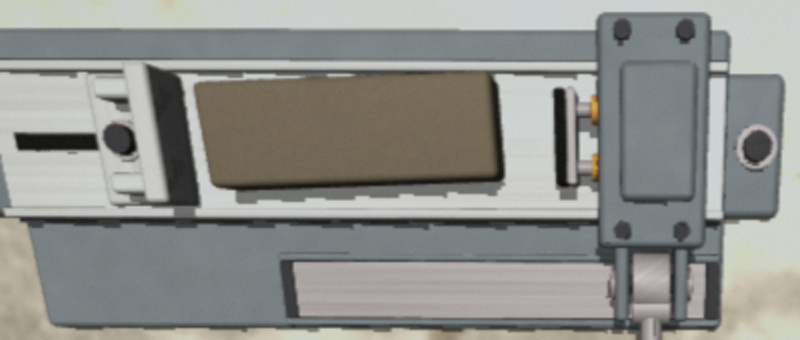

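```bash
sed -i 's/^TH=.*/TH=0.074/' h.py; python3 -c "
from h import *
plan([.4617,-.0051,.028])"
```

```text
t 1.85 tcp [0.4622 0.0005 0.199 ] rot needed(tool) [-0.0054  0.0066  0.0001] F [ 0.62 -0.17 -0.82] w 0.0855 q7 [ 0.16  0.14 -0.32  2.01  0.05  1.   -1.68]
F holder xyz [0.6, -0.22, -0.82]
tool axes [[0.997, 0.074, -0.007], [0.074, -0.997, -0.005], [-0.007, 0.005, -1.0]]
shift tool mm [  0.3   6.5 171. ] with goal R [ -0.9   5.5 171. ]
```

Emit:
play_rows:
  increments:
    - [0,5,30,0,0.007,0,0]
    - [0,0,35,0,0,0,0]
    - [0,0,30,0,0,0,0]
    - [0,0,10,0,0,0,0]
    - [0,0,0,0,0,0,0]

```text
clock: 2.35
tcp_pos: [0.4653, -0.0121, 0.0926]
orientation: [-3.137, -0.097, -0.007]
contact_force: [-0.2, -0.6, 0.5]
grip_width: 0.0854
```

```bash
python3 -c "
from h import *
plan([.4617,-.0051,.028])
f=grab_frame('wrist');cv2.imwrite('pics/w2.png',f['color'])"
```

```text
t 2.35 tcp [ 0.4653 -0.0121  0.0926] rot needed(tool) [-0.0027 -0.0044 -0.0122] F [-0.18 -0.56  0.54] w 0.0854 q7 [ 0.15  0.29 -0.3   2.12  0.12  0.74 -1.73]
F holder xyz [-0.22, -0.54, 0.54]
tool axes [[0.998, 0.062, 0.004], [0.062, -0.998, -0.003], [0.004, 0.003, -1.0]]
shift tool mm [-3.4 -7.  64.6] with goal R [-3.  -7.2 64.6]
```

View pics/w2.png

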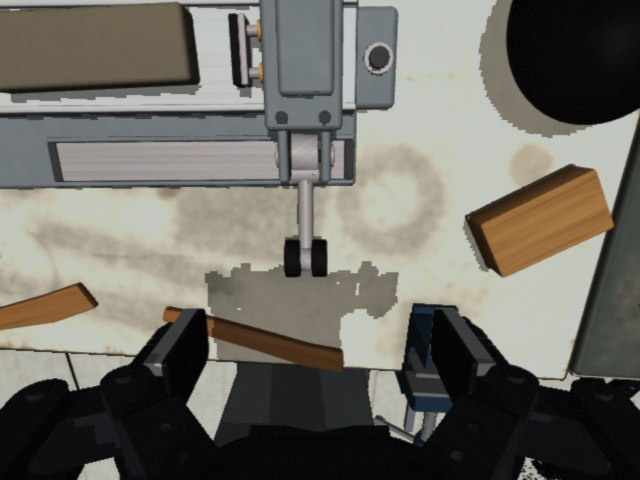

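The view shows the rollers at (306,258), left of the finger centre line at about 320, which agrees with the -7 mm tool-y correction. I'll correct that and keep descending.

Emit:
play_rows:
  increments:
    - [-3,-7,10,0,-0.004,-0.012,0]
    - [0,0,12,0,0,0,0]
    - [0,0,10,0,0,0,0]
    - [0,0,0,0,0,0,0]

```text
clock: 2.8
tcp_pos: [0.4653, -0.005, 0.0622]
orientation: [-3.137, -0.115, -0.012]
contact_force: [0.3, 0.7, -0.8]
grip_width: 0.0856
```

```bash
python3 -c "
from h import *
plan([.4617,-.0051,.028])
f=grab_frame('wrist');cv2.imwrite('pics/w3.png',f['color'])
o=px2w(f,306,258,.05)"
```

```text
t 2.8 tcp [ 0.4653 -0.005   0.0622] rot needed(tool) [-0.0019 -0.0078 -0.0005] F [ 0.26  0.73 -0.81] w 0.0856 q7 [ 0.13  0.33 -0.29  2.15  0.15  0.67 -1.76]
F holder xyz [0.31, 0.71, -0.81]
tool axes [[0.997, 0.073, 0.008], [0.073, -0.997, -0.002], [0.008, 0.003, -1.0]]
shift tool mm [-3.9 -0.1 34.2] with goal R [-3.6 -0.2 34.2]
```

View pics/w3.png

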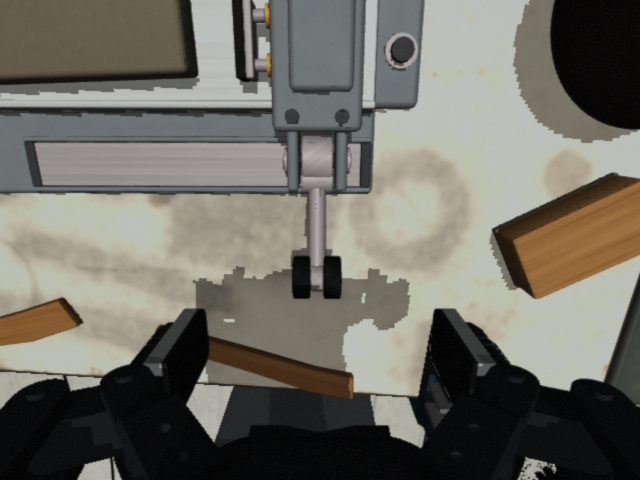

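The rollers are now at (317,277), centred between the fingers at columns 207 and 433. I'll go down around them.

Emit:
play_rows:
  increments:
    - [-4,0,12,0,-0.008,0,0]
    - [0,0,12,0,0,0,0]
    - [0,0,8,0,0,0,0]
    - [0,0,0,0,0,0,0]

```text
clock: 3.25
tcp_pos: [0.4619, -0.0052, 0.0283]
orientation: [-3.138, -0.115, -0.001]
contact_force: [-0.2, 0.8, -0.4]
grip_width: 0.0856
```

```bash
python3 -c "
from h import *
plan([.4617,-.0051,.028])
f=grab_frame('wrist');cv2.imwrite('pics/w4.png',f['color'])"
```

```text
t 3.25 tcp [ 0.4619 -0.0052  0.0283] rot needed(tool) [-0.0018 -0.0006 -0.0005] F [-0.22  0.76 -0.4 ] w 0.0856 q7 [ 0.11  0.39 -0.27  2.17  0.18  0.6  -1.79]
F holder xyz [-0.16, 0.77, -0.4]
tool axes [[0.997, 0.073, 0.001], [0.073, -0.997, -0.002], [0.001, 0.002, -1.0]]
shift tool mm [-0.2 -0.1  0.3] with goal R [-0.2 -0.1  0.3]
```

View pics/w4.png

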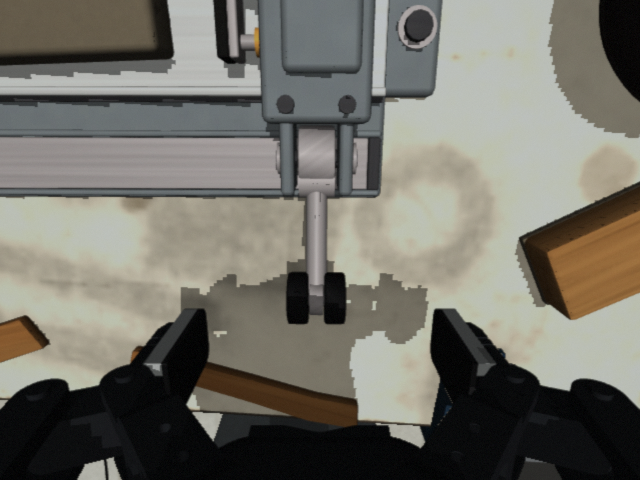

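Emit:
play_rows:
  increments:
    - [0,0,0,0,0,0,150]
    - [0,0,0,0,0,0,180]
    - [0,0,0,0,0,0,255]
    - [0,0,0,0,0,0,255]
    - [0,0,0,0,0,0,255]
  force: 40

```text
clock: 3.8
tcp_pos: [0.4632, -0.0051, 0.0297]
orientation: [-3.138, -0.115, -0.005]
contact_force: [0.7, 0.1, 0.5]
grip_width: 0.0122
```

```bash
python3 -c "
from h import *
plan([.4617,-.0051,.028])
f=grab_frame('wrist');cv2.imwrite('pics/w5.png',f['color'])"
```

```text
t 3.8 tcp [ 0.4632 -0.0051  0.0297] rot needed(tool) [-0.0017 -0.0032 -0.0006] F [0.72 0.07 0.52] w 0.0122 q7 [ 0.11  0.39 -0.27  2.17  0.18  0.6  -1.79]
F holder xyz [0.72, 0.02, 0.52]
tool axes [[0.997, 0.073, 0.003], [0.073, -0.997, -0.002], [0.003, 0.002, -1.0]]
shift tool mm [-1.5 -0.1  1.7] with goal R [-1.5 -0.1  1.7]
```

View pics/w5.png

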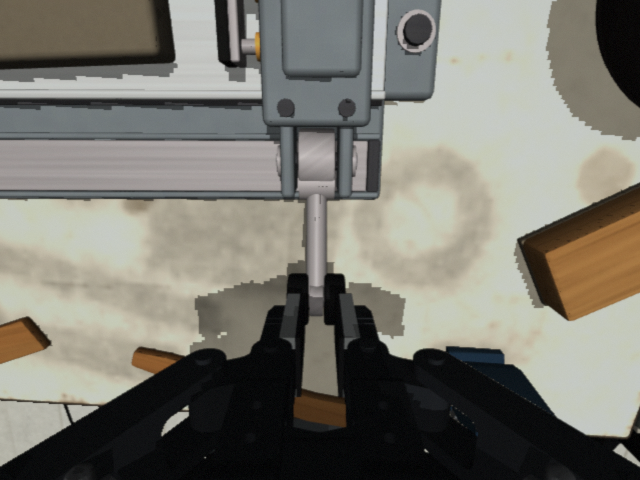

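```bash
python3 -c "
from h import *
c=cv2.imread('pics/w5.png')[180:430,220:420];cv2.imwrite('pics/w5c.png',cv2.resize(c,None,fx=2.4,fy=2.4,interpolation=cv2.INTER_CUBIC))
f=grab_frame('scene');cv2.imwrite('pics/s5.png',cv2.resize(f['color'][170:290,270:430],None,fx=5,fy=5,interpolation=cv2.INTER_CUBIC))
print(r.get_obs()['grip_width'])"
```

```text
7.634587328033866e-05
```

View pics/w5c.png

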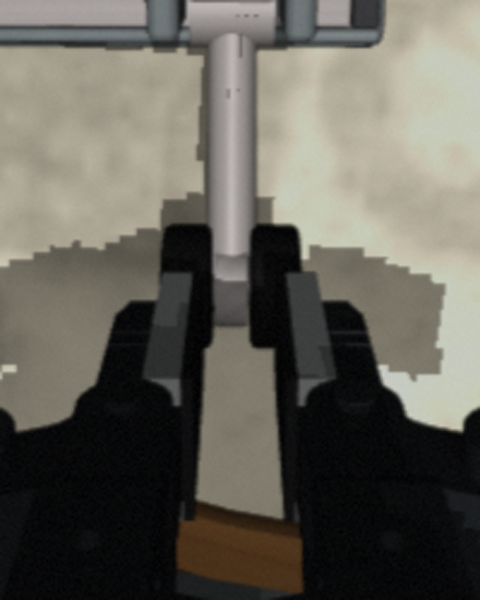

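View pics/s5.png

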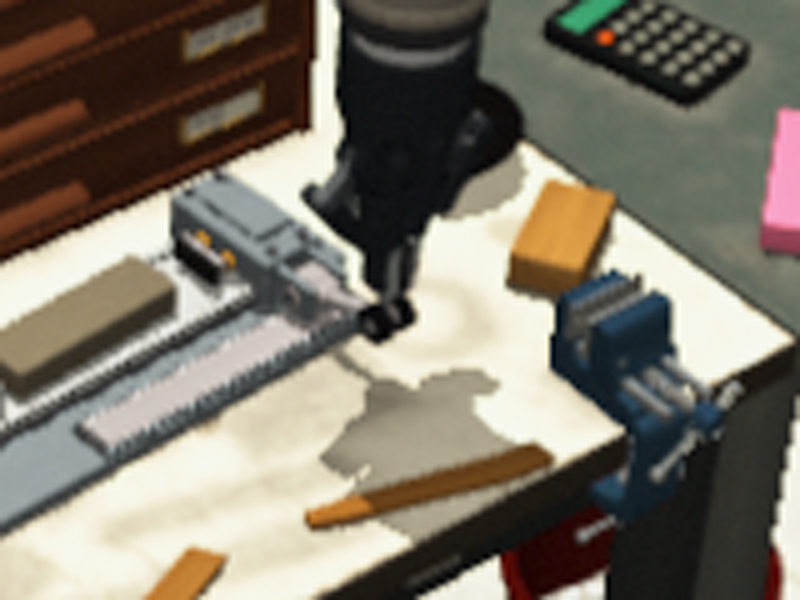

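```bash
python3 -c "
from h import *
plan()
f=grab_frame('wrist');cv2.imwrite('pics/w6.png',cv2.resize(f['color'][180:430,220:420],None,fx=2.4,fy=2.4,interpolation=cv2.INTER_CUBIC))
for u,v in [(300,285),(335,285),(317,250),(317,300)]: print(u,v,px2w(f,u,v).round(4))
"
```

```text
t 3.9 tcp [ 0.4632 -0.0051  0.0296] rot needed(tool) [-0.0018 -0.0031 -0.0006] F [ 0.5  -0.25 -0.88] w 0.0001 q7 [ 0.11  0.39 -0.27  2.17  0.18  0.6  -1.79]
F holder xyz [0.48, -0.29, -0.88]
tool axes [[0.997, 0.073, 0.003], [0.073, -0.997, -0.002], [0.003, 0.002, -1.0]]
300 285 [0.4699 0.0027 0.0548]
335 285 [ 0.4704 -0.0127  0.0533]
317 250 [ 0.4837 -0.0037  0.046 ]
317 300 [ 0.4734 -0.0047  0.0762]
```

View pics/w6.png

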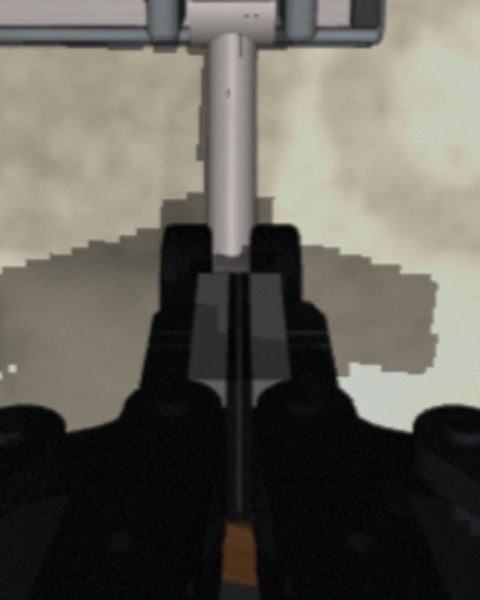

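```bash
python3 -c "
from h import *
f=grab_frame('wrist');Ti=np.linalg.inv(f['T']);K=f['K']
for p in ([.4632,-.0051,.0296],[.474,-.0051,.0296],[.4632,-.0051,.06],[.474,-.0051,.06],[.474,-.0051,.076]):
    c=Ti@np.append(p,1);print(p,K[0,2]+K[0,0]*c[0]/-c[2],K[1,2]+K[1,1]*-c[1]/-c[2])
d=f['depth']
for v in range(270,360,6): print(v,px2w(f,313,v).round(4),f['color'][v,313])
"
```

```text
[0.4632, -0.0051, 0.0296] 317.06961508651284 278.61071525311803
[0.474, -0.0051, 0.0296] 318.60261731523406 258.5612259920974
[0.4632, -0.0051, 0.06] 316.5747720327913 305.2643196919347
[0.474, -0.0051, 0.06] 318.37509600700395 282.10698200253114
[0.474, -0.0051, 0.076] 318.2188743632157 298.2740686670814
270 [ 0.475  -0.0026  0.0487] [153 154 160]
276 [ 0.4723 -0.0027  0.0493] [152 153 159]
282 [ 0.4698 -0.0029  0.0503] [154 155 160]
288 [ 0.4673 -0.0031  0.0511] [67 67 71]
294 [ 0.4734 -0.0031  0.0712] [59 59 58]
300 [ 0.4731 -0.0032  0.076 ] [61 62 60]
306 [ 0.4737 -0.0032  0.0824] [62 62 61]
312 [ 0.4737 -0.0033  0.0871] [62 62 61]
318 [ 0.4737 -0.0034  0.0916] [53 53 51]
324 [ 0.4738 -0.0035  0.0959] [45 46 45]
330 [ 0.4734 -0.0035  0.0991] [45 46 44]
336 [ 0.4734 -0.0036  0.1028] [44 45 44]
342 [ 0.4725 -0.0037  0.1048] [89 93 89]
348 [ 0.4702 -0.0039  0.1045] [70 71 68]
354 [ 0.469 -0.004  0.106] [7 6 4]
```

```bash
python3 - <<'E'
from h import *
for n in ("scene","wrist"):
    F=grab_frame(n)
    K=F["K"];uu,vv=np.meshgrid(np.arange(640),np.arange(480));d=F["depth"]
    P=np.stack([(uu-K[0,2])/K[0,0]*d,-(vv-K[1,2])/K[1,1]*d,-d],-1)@F["T"][:3,:3].T+F["T"][:3,3]
    m=(d>0)&(P[...,0]>.43)&(P[...,0]<.50)&(P[...,1]>-.03)&(P[...,1]<.02)&(P[...,2]>.03)&(P[...,2]<.13)
    Q=P[m]
    for z in np.arange(.03,.13,.006):
        q=Q[(Q[:,2]>=z)&(Q[:,2]<z+.006)]
        if len(q): print(n,round(z,3),len(q),q.min(0)[:2].round(3),q.max(0)[:2].round(3))
o=r.get_obs();print(o["joints"].tolist(),o["tcp_pos"])
E
```

```text
scene 0.03 1 [ 0.497 -0.003] [ 0.497 -0.003]
scene 0.036 10 [ 0.456 -0.001] [0.499 0.009]
scene 0.042 18 [ 0.451 -0.008] [0.499 0.013]
scene 0.048 24 [ 0.449 -0.017] [0.484 0.015]
scene 0.054 37 [ 0.45  -0.016] [0.473 0.012]
scene 0.06 12 [ 0.455 -0.016] [0.466 0.011]
scene 0.066 4 [ 0.456 -0.001] [0.467 0.003]
scene 0.072 10 [ 0.453 -0.023] [0.465 0.008]
scene 0.078 17 [ 0.449 -0.02 ] [0.472 0.01 ]
scene 0.084 18 [ 0.451 -0.019] [0.472 0.01 ]
scene 0.09 19 [ 0.451 -0.021] [0.473 0.013]
scene 0.096 13 [ 0.45  -0.018] [0.462 0.009]
scene 0.102 10 [ 0.448 -0.012] [0.462 0.013]
scene 0.108 19 [ 0.451 -0.029] [0.461 0.019]
scene 0.114 22 [ 0.449 -0.026] [0.474 0.016]
scene 0.12 29 [ 0.449 -0.028] [0.479 0.016]
scene 0.126 11 [ 0.451 -0.016] [0.474 0.017]
wrist 0.036 342 [ 0.482 -0.008] [0.5   0.002]
wrist 0.042 883 [ 0.47  -0.017] [0.499 0.009]
wrist 0.048 714 [ 0.465 -0.017] [0.481 0.009]
wrist 0.054 731 [ 0.461 -0.017] [0.473 0.008]
wrist 0.06 18 [ 0.463 -0.016] [0.467 0.007]
wrist 0.066 66 [ 0.473 -0.012] [0.474 0.001]
wrist 0.072 381 [ 0.468 -0.019] [0.475 0.007]
wrist 0.078 531 [ 0.468 -0.019] [0.475 0.008]
wrist 0.084 596 [ 0.468 -0.019] [0.475 0.008]
wrist 0.09 665 [ 0.468 -0.02 ] [0.475 0.008]
wrist 0.096 481 [ 0.468 -0.019] [0.475 0.008]
wrist 0.102 1028 [ 0.451 -0.024] [0.476 0.011]
wrist 0.108 1653 [ 0.451 -0.03 ] [0.478 0.02 ]
wrist 0.114 2618 [ 0.45 -0.03] [0.479 0.02 ]
wrist 0.12 3375 [ 0.452 -0.03 ] [0.478 0.02 ]
wrist 0.126 221 [ 0.453 -0.03 ] [0.478 0.02 ]
[0.10878827153526817, 0.39203243238656926, -0.27372116056919454, 2.170826215733771, 0.18199471707608167, 0.5967573027190185, -1.7931763007728023] [ 0.46307194 -0.00511702  0.02948221]
```

Both cameras put the shut fingertips at z≈0.068, but the reported TCP z is 0.030. The true tip is therefore about 38 mm short of the reported TCP, and the fingers closed above the rollers without touching them. I'll open, go about 38 mm lower while watching the force, and check again.

Emit:
play_rows:
  increments:
    - [-1,0,0,0,-0.003,0,0]
    - [0,0,0,0,0,0,0]
    - [0,0,0,0,0,0,0]
    - [0,0,0,0,0,0,0]
    - [0,0,0,0,0,0,0]

```text
clock: 4.6
tcp_pos: [0.4619, -0.0052, 0.0294]
orientation: [-3.138, -0.115, 0.001]
contact_force: [0.2, 0.3, 0.0]
grip_width: 0.0722
```

Emit:
play_rows:
  increments:
    - [0,0,8,0,0,0,0]
    - [0,0,8,0,0,0,0]
    - [0,0,8,0,0,0,0]
    - [0,0,0,0,0,0,0]

```text
clock: 5.0
tcp_pos: [0.4617, -0.0052, 0.0031]
orientation: [-3.138, -0.115, 0.002]
contact_force: [0.1, 1.2, 0.0]
grip_width: 0.0855
```

```bash
python3 - <<'E'
from h import *
plan([.4617,-.0051,-.010])
F=grab_frame('wrist');cv2.imwrite('pics/w7.png',F['color'])
K=F["K"];uu,vv=np.meshgrid(np.arange(640),np.arange(480));d=F["depth"]
P=np.stack([(uu-K[0,2])/K[0,0]*d,-(vv-K[1,2])/K[1,1]*d,-d],-1)@F["T"][:3,:3].T+F["T"][:3,3]
for a,b in ((-.08,-.035),(.025,.07)):
    m=(d>0)&(P[...,0]>.44)&(P[...,0]<.50)&(P[...,1]>a)&(P[...,1]<b)&(P[...,2]>.015)&(P[...,2]<.13)
    Q=P[m]; print(len(Q),np.percentile(Q[:,2],[0,1,3]).round(4),Q[:,1].min(),Q[:,1].max())
E
```

```text
t 5.0 tcp [ 0.4617 -0.0052  0.0031] rot needed(tool) [-0.0018  0.001  -0.0006] F [0.14 1.21 0.04] w 0.0855 q7 [ 0.09  0.44 -0.26  2.18  0.21  0.54 -1.82]
F holder xyz [0.23, 1.2, 0.04]
tool axes [[0.997, 0.073, -0.001], [0.073, -0.997, -0.002], [-0.001, 0.002, -1.0]]
shift tool mm [ 0.1 -0.1 13.1] with goal R [ 0.  -0.1 13.1]
19884 [0.0525 0.0575 0.0627] -0.07994450097913634 -0.03500047920899076
19759 [0.015  0.0561 0.0617] 0.025000626987490233 0.06979195798844016
```

View pics/w7.png

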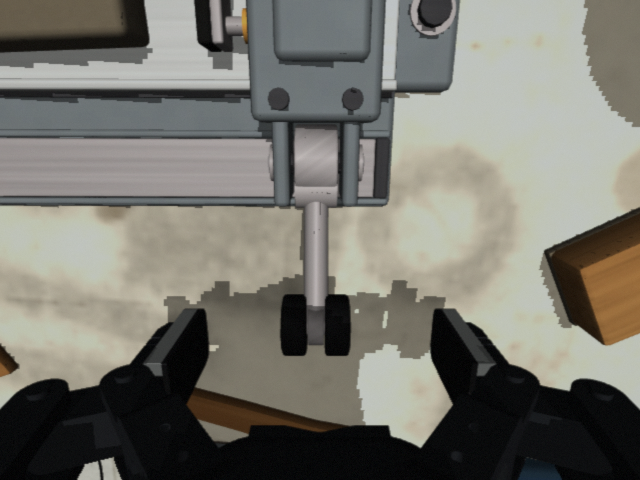

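The rollers at (316,325) now lie between the fingers, whose open tips are at z≈0.054. That fits the 38 mm offset. I'll go down 13 mm more and shift about 1 mm left.

Emit:
play_rows:
  increments:
    - [0,-1.2,7,0,0,0,0]
    - [0,0,6,0,0,0,0]
    - [0,0,0,0,0,0,0]

```text
clock: 5.35
tcp_pos: [0.462, -0.0037, -0.0106]
orientation: [-3.138, -0.115, 0.001]
contact_force: [-0.3, 0.5, 0.0]
grip_width: 0.0857
```

Emit:
play_rows:
  increments:
    - [0,0,0,0,0,0,150]
    - [0,0,0,0,0,0,255]
    - [0,0,0,0,0,0,255]
    - [0,0,0,0,0,0,255]
    - [0,0,0,0,0,0,255]
  force: 40

```text
clock: 5.85
tcp_pos: [0.4622, -0.0036, -0.0103]
orientation: [-3.138, -0.115, -0.0]
contact_force: [-0.1, 1.5, -0.2]
grip_width: 0.0255
```

```bash
python3 - <<'E'
from h import *
plan([.4617,-.0051,-.010])
F=grab_frame('wrist');cv2.imwrite('pics/w8.png',F['color'])
plan()
E
```

```text
t 5.85 tcp [ 0.4622 -0.0036 -0.0103] rot needed(tool) [-0.0019 -0.0001 -0.0005] F [-0.06  1.48 -0.25] w 0.0255 q7 [ 0.08  0.47 -0.25  2.19  0.22  0.51 -1.83]
F holder xyz [0.05, 1.48, -0.25]
tool axes [[0.997, 0.073, 0.0], [0.073, -0.997, -0.002], [0.0, 0.002, -1.0]]
shift tool mm [-0.7  1.4 -0.3] with goal R [-0.7  1.4 -0.3]
t 5.9 tcp [ 0.4622 -0.0037 -0.0103] rot needed(tool) [-0.0019 -0.0001 -0.0005] F [-0.34  0.74 -0.26] w 0.0252 q7 [ 0.08  0.47 -0.25  2.19  0.22  0.51 -1.83]
F holder xyz [-0.28, 0.76, -0.26]
tool axes [[0.997, 0.073, 0.0], [0.073, -0.997, -0.002], [-0.0, 0.002, -1.0]]
```

View pics/w8.png

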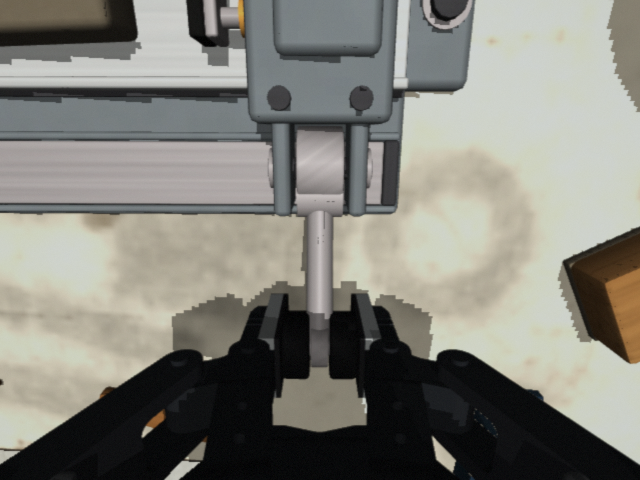

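Emit:
play_rows:
  increments:
    - [1,0,-5,0,0,0,255]
    - [3,0,-7,0,0,0,255]
    - [0,0,0,0,0,0,255]

```text
clock: 6.2
tcp_pos: [0.4668, -0.0033, 0.002]
orientation: [-3.137, -0.115, -0.001]
contact_force: [-0.0, -0.4, -1.1]
grip_width: 0.0255
```

```bash
python3 - <<'E'
from h import *
plan()
E
```

```text
t 6.2 tcp [ 0.4668 -0.0033  0.002 ] rot needed(tool) [-0.0024 -0.0004 -0.0005] F [-0.   -0.44 -1.05] w 0.0255 q7 [ 0.09  0.45 -0.26  2.17  0.21  0.54 -1.82]
F holder xyz [-0.03, -0.43, -1.05]
tool axes [[0.997, 0.073, 0.0], [0.073, -0.997, -0.002], [0.0, 0.002, -1.0]]
```

Emit:
play_rows:
  increments:
    - [5,0,-9,0,0,0,255]
    - [7,0,-8,0,0,0,255]
    - [8,0,-7,0,0,0,255]
    - [0,0,0,0,0,0,255]

```text
clock: 6.6
tcp_pos: [0.4922, -0.0015, 0.0285]
orientation: [-3.136, -0.115, -0.011]
contact_force: [5.7, 0.6, -10.7]
grip_width: 0.0252
```

```bash
python3 - <<'E'
from h import *
plan()
F=grab_frame('scene');cv2.imwrite('pics/s9.png',cv2.resize(F['color'][170:290,270:430],None,fx=5,fy=5,interpolation=cv2.INTER_CUBIC))
E
```

```text
t 6.6 tcp [ 0.4922 -0.0015  0.0285] rot needed(tool) [-0.0034 -0.0074 -0.0006] F [  5.65   0.64 -10.72] w 0.0252 q7 [ 0.1   0.43 -0.27  2.11  0.19  0.62 -1.79]
F holder xyz [5.69, 0.22, -10.72]
tool axes [[0.997, 0.073, 0.007], [0.073, -0.997, -0.003], [0.007, 0.004, -1.0]]
```

View pics/s9.png

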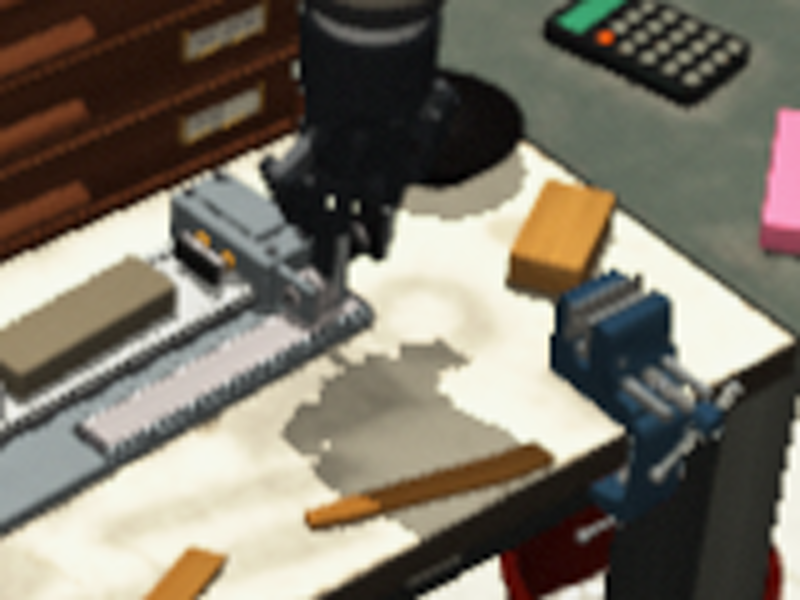

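Emit:
play_rows:
  increments:
    - [6,0,-1,0,-0.004,0,255]
    - [6,0,-1,0,0,0,255]
    - [2,0,0,0,0,0,255]
    - [0,0,0,0,0,0,255]

```text
clock: 7.05
tcp_pos: [0.501, -0.0009, 0.0331]
orientation: [-3.138, -0.115, 0.017]
contact_force: [1.9, 0.3, -8.9]
grip_width: 0.0254
```

```bash
python3 - <<'E'
from h import *
plan()
F=grab_frame('wrist');cv2.imwrite('pics/w10.png',F['color'])
plan()
E
```

```text
t 7.05 tcp [ 0.501  -0.0009  0.0331] rot needed(tool) [-0.0015  0.0107 -0.0008] F [ 1.87  0.34 -8.88] w 0.0254 q7 [ 0.1   0.44 -0.27  2.07  0.18  0.66 -1.79]
F holder xyz [1.89, 0.2, -8.88]
tool axes [[0.997, 0.073, -0.011], [0.073, -0.997, -0.001], [-0.011, 0.001, -1.0]]
t 7.1 tcp [ 0.501  -0.0009  0.0329] rot needed(tool) [-0.0016  0.0105 -0.0008] F [-0.01  0.17 -4.5 ] w 0.0255 q7 [ 0.1   0.44 -0.27  2.07  0.18  0.66 -1.79]
F holder xyz [0.0, 0.17, -4.5]
tool axes [[0.997, 0.073, -0.01], [0.073, -0.997, -0.002], [-0.011, 0.001, -1.0]]
```

View pics/w10.png

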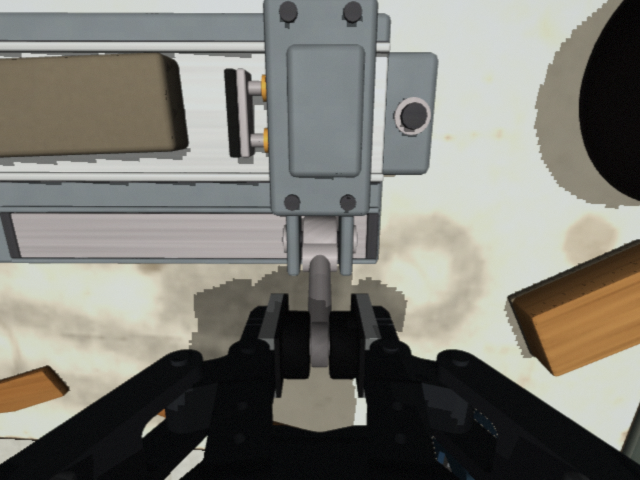

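The wrist view shows the lever standing nearly upright and the grip still held at (320,345). By geometry the angle is about 1.02 rad; I'll add a little margin.

Emit:
play_rows:
  increments:
    - [6,0,-1,0,0.01,0,255]
    - [5,0,0,0,0,0,255]
    - [0,0,0,0,0,0,255]

```text
clock: 7.4
tcp_pos: [0.5126, -0.0001, 0.0358]
orientation: [-3.139, -0.115, 0.0]
contact_force: [0.1, -0.6, -3.2]
grip_width: 0.0256
```

```bash
cat >> h.py <<'E'
def ang(a0=.25,p0=(.4622,-.0036,-.0103)):
    o=r.get_obs();d=(o["tcp_pos"]-np.array(p0))*1000
    X=-63*np.cos(a0)+d@HX;Z=63*np.sin(a0)+d[2]
    print("disp hx,hy,z",(d@HX).round(1),(d@HY).round(2),d[2].round(1),"r",np.hypot(X,Z).round(1),"q",(np.arctan2(Z,-X)-.19).round(3))
E
python3 -c "
from h import *
plan();ang()"
```

```text
t 7.4 tcp [ 5.126e-01 -1.000e-04  3.580e-02] rot needed(tool) [-0.0008  0.0003 -0.0009] F [ 0.12 -0.57 -3.18] w 0.0256 q7 [ 0.1   0.44 -0.27  2.05  0.18  0.67 -1.79]
F holder xyz [0.08, -0.58, -3.18]
tool axes [[0.997, 0.073, -0.0], [0.073, -0.997, -0.001], [-0.0, 0.001, -1.0]]
disp hx,hy,z 50.5 -0.22 46.1 r 62.6 q 1.212
```

Emit:
play_rows:
  increments:
    - [0,-5,0,0,0,0,255]
    - [0,-5,0,0,0,0,255]
    - [0,-5,0,0,0,0,255]
    - [0,0,0,0,0,0,255]

```text
clock: 7.8
tcp_pos: [0.5116, 0.0151, 0.0357]
orientation: [3.139, 0.113, -0.0]
contact_force: [-1.6, 0.7, -1.1]
grip_width: 0.0255
```

```bash
python3 -c "
from h import *
plan();ang()
F=grab_frame('wrist');cv2.imwrite('pics/w11.png',F['color'])"
```

```text
t 7.8 tcp [0.5116 0.0151 0.0357] rot needed(tool) [ 0.0003  0.0003 -0.0018] F [-1.59  0.69 -1.06] w 0.0255 q7 [ 0.07  0.44 -0.27  2.06  0.19  0.66 -1.82]
F holder xyz [-1.54, 0.81, -1.06]
tool axes [[0.997, 0.072, -0.0], [0.072, -0.997, 0.0], [-0.0, -0.0, -1.0]]
disp hx,hy,z 50.7 14.95 46.0 r 62.5 q 1.214
```

View pics/w11.png

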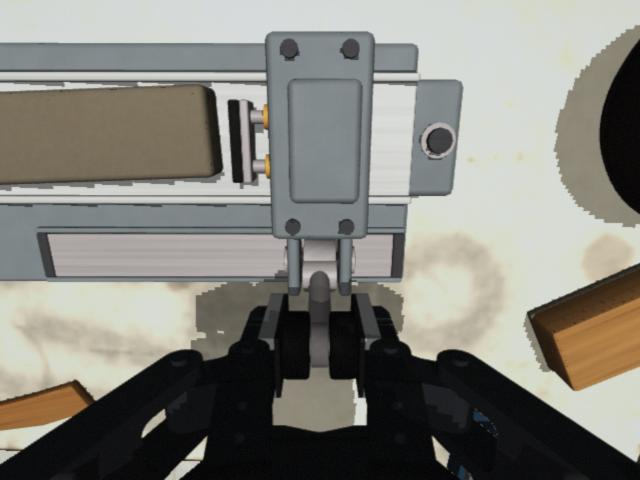

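The jaw slid with the grip, and the pad face at (230,140) is a few mm short of the stone's end at (220,130). I'll keep going in small steps.

Emit:
play_rows:
  increments:
    - [0,-3,0,0,0,0,255]
    - [0,-3,0,0,0,0,255]
    - [0,-3,0,0,0,0,255]
    - [0,-3,0,0,0,0,255]
    - [0,0,0,0,0,0,255]

```text
clock: 8.35
tcp_pos: [0.5109, 0.0264, 0.0357]
orientation: [3.138, 0.112, -0.0]
contact_force: [-1.7, -0.2, -1.0]
grip_width: 0.0257
```

```bash
python3 -c "
from h import *
plan();ang()
F=grab_frame('wrist');cv2.imwrite('pics/w12.png',F['color'])
F=grab_frame('top');cv2.imwrite('pics/t12.png',cv2.resize(F['color'][180:280,222:382],None,fx=5,fy=5,interpolation=cv2.INTER_CUBIC))"
```

```text
t 8.35 tcp [0.5109 0.0264 0.0357] rot needed(tool) [ 0.0018  0.0003 -0.0029] F [-1.74 -0.17 -1.01] w 0.0257 q7 [ 0.04  0.44 -0.27  2.06  0.19  0.66 -1.85]
F holder xyz [-1.75, -0.04, -1.01]
tool axes [[0.997, 0.071, -0.0], [0.071, -0.997, 0.002], [-0.0, -0.002, -1.0]]
disp hx,hy,z 50.7 26.3 46.0 r 62.5 q 1.215
```

View pics/w12.png

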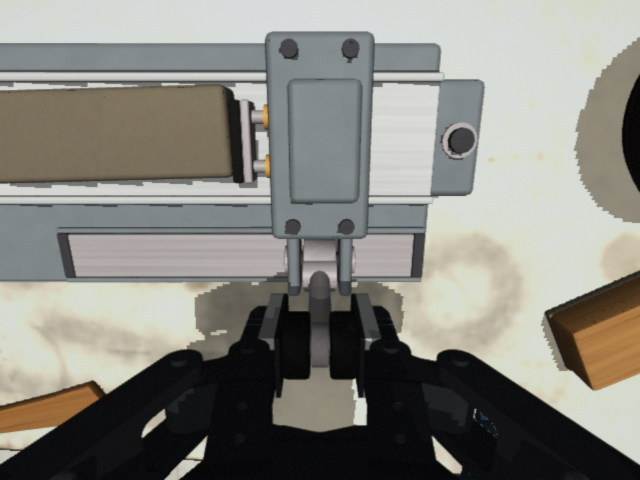

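View pics/t12.png

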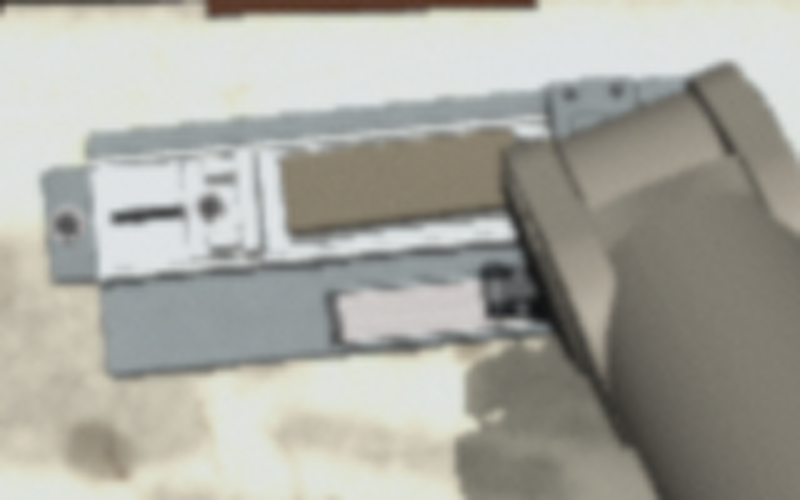

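The pad touches the stone at (237,140) and has moved it slightly. In the top view the gap from stone to fence is about 15 crop px, roughly 7 mm. I'll approach finely.

Emit:
play_rows:
  increments:
    - [0,-2,0,0,0,-0.003,255]
    - [0,-2,0,0,0,0,255]
    - [0,0,0,0,0,0,255]

```text
clock: 8.75
tcp_pos: [0.5106, 0.0292, 0.0357]
orientation: [3.137, 0.114, -0.001]
contact_force: [-0.9, -1.2, -1.1]
grip_width: 0.0254
```

```bash
python3 -c "
from h import *
plan();ang()"
```

```text
t 8.75 tcp [0.5106 0.0292 0.0357] rot needed(tool) [ 0.0029  0.0005 -0.0012] F [-0.88 -1.17 -1.11] w 0.0254 q7 [ 0.04  0.44 -0.27  2.06  0.19  0.67 -1.85]
F holder xyz [-0.96, -1.1, -1.11]
tool axes [[0.997, 0.073, -0.0], [0.073, -0.997, 0.003], [-0.0, -0.003, -1.0]]
disp hx,hy,z 50.7 29.13 46.0 r 62.5 q 1.215
```

Emit:
play_rows:
  increments:
    - [0,-2,0,0,0,0,255]
    - [0,-2,0,0,0,0,255]
    - [0,0,0,0,0,0,255]

```text
clock: 9.05
tcp_pos: [0.5104, 0.0327, 0.0357]
orientation: [3.136, 0.113, -0.001]
contact_force: [-0.5, -2.5, 0.1]
grip_width: 0.0257
```

```bash
python3 -c "
from h import *
plan();ang()
F=grab_frame('top');cv2.imwrite('pics/t13.png',cv2.resize(F['color'][180:280,222:382],None,fx=5,fy=5,interpolation=cv2.INTER_CUBIC));plan()"
```

```text
t 9.05 tcp [0.5104 0.0327 0.0357] rot needed(tool) [ 0.0036  0.0005 -0.0019] F [-0.49 -2.54  0.13] w 0.0257 q7 [ 0.03  0.44 -0.27  2.06  0.19  0.67 -1.86]
F holder xyz [-0.68, -2.49, 0.13]
tool axes [[0.997, 0.072, -0.001], [0.072, -0.997, 0.004], [-0.0, -0.004, -1.0]]
disp hx,hy,z 50.7 32.67 46.0 r 62.5 q 1.215
t 9.1 tcp [0.5104 0.0327 0.0357] rot needed(tool) [ 0.0035  0.0006 -0.002 ] F [-0.07 -2.72 -0.8 ] w 0.0258 q7 [ 0.03  0.44 -0.27  2.06  0.19  0.67 -1.86]
F holder xyz [-0.28, -2.71, -0.8]
tool axes [[0.997, 0.072, -0.001], [0.072, -0.997, 0.003], [-0.0, -0.004, -1.0]]
```

View pics/t13.png

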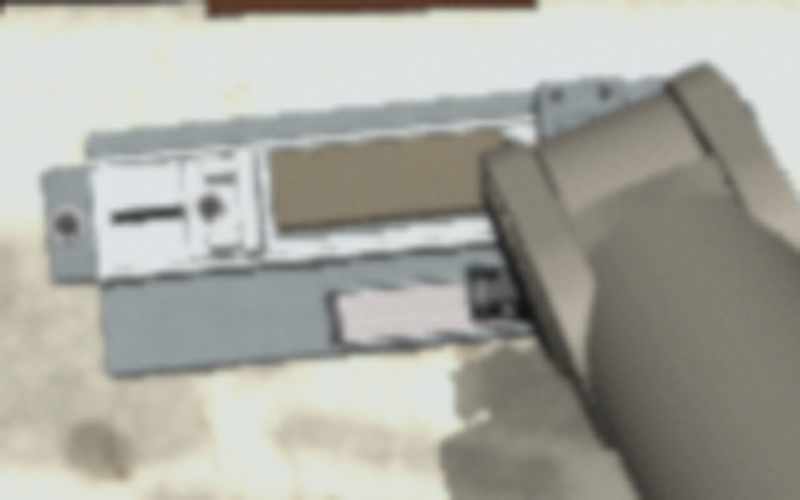

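The stone's left end is at (272,190) and the fence face at about (264,200), so roughly 3–4 mm are left.

Emit:
play_rows:
  increments:
    - [0,-1.5,0,0,0,0,255]
    - [0,-1.5,0,0,0,0,255]

```text
clock: 9.3
tcp_pos: [0.5102, 0.0353, 0.0357]
orientation: [3.136, 0.112, -0.001]
contact_force: [0.0, -2.9, 0.2]
grip_width: 0.0251
```

```bash
python3 -c "
from h import *
plan();ang()"
```

```text
t 9.3 tcp [0.5102 0.0353 0.0357] rot needed(tool) [ 0.004   0.0006 -0.0024] F [ 0.01 -2.85  0.18] w 0.0251 q7 [ 0.03  0.44 -0.27  2.06  0.19  0.67 -1.87]
F holder xyz [-0.21, -2.84, 0.18]
tool axes [[0.997, 0.072, -0.001], [0.072, -0.997, 0.004], [-0.0, -0.004, -1.0]]
disp hx,hy,z 50.7 35.29 46.0 r 62.5 q 1.215
```

Emit:
play_rows:
  increments:
    - [0,-1.5,0,0,0,0,255]
    - [0,0,0,0,0,0,255]

```text
clock: 9.5
tcp_pos: [0.51, 0.0371, 0.0357]
orientation: [3.136, 0.112, -0.001]
contact_force: [-0.8, -3.3, -0.5]
grip_width: 0.0255
```

```bash
python3 -c "
from h import *
plan();ang()"
```

```text
t 9.5 tcp [0.51   0.0371 0.0357] rot needed(tool) [ 0.004   0.0006 -0.0023] F [-0.82 -3.27 -0.46] w 0.0255 q7 [ 0.02  0.44 -0.27  2.06  0.19  0.67 -1.87]
F holder xyz [-1.06, -3.2, -0.46]
tool axes [[0.997, 0.072, -0.001], [0.072, -0.997, 0.004], [-0.0, -0.004, -1.0]]
disp hx,hy,z 50.7 37.05 46.0 r 62.5 q 1.215
```

Emit:
play_rows:
  increments:
    - [0,-1,0,0,0,0,255]
    - [0,0,0,0,0,0,255]

```text
clock: 9.7
tcp_pos: [0.51, 0.0382, 0.0357]
orientation: [3.136, 0.113, -0.001]
contact_force: [-0.1, -2.7, 0.6]
grip_width: 0.0254
```

```bash
python3 -c "
from h import *
plan();ang()
F=grab_frame('top');cv2.imwrite('pics/t14.png',cv2.resize(F['color'][180:280,222:382],None,fx=5,fy=5,interpolation=cv2.INTER_CUBIC));plan()"
```

```text
t 9.7 tcp [0.51   0.0382 0.0357] rot needed(tool) [ 0.004   0.0006 -0.0022] F [-0.11 -2.68  0.58] w 0.0254 q7 [ 0.02  0.44 -0.27  2.06  0.19  0.67 -1.88]
F holder xyz [-0.3, -2.67, 0.58]
tool axes [[0.997, 0.072, -0.001], [0.072, -0.997, 0.004], [-0.0, -0.004, -1.0]]
disp hx,hy,z 50.7 38.19 46.0 r 62.5 q 1.215
t 9.75 tcp [0.51   0.0383 0.0357] rot needed(tool) [ 0.0039  0.0006 -0.0022] F [-0.99 -3.7  -1.08] w 0.0256 q7 [ 0.02  0.44 -0.27  2.06  0.19  0.67 -1.88]
F holder xyz [-1.27, -3.62, -1.08]
tool axes [[0.997, 0.072, -0.001], [0.072, -0.997, 0.004], [-0.0, -0.004, -1.0]]
```

View pics/t14.png

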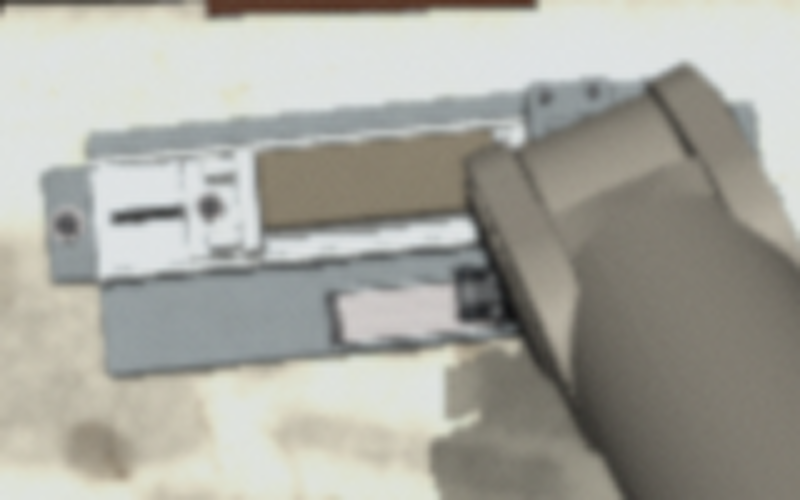

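The stone's end at (260,190) is now practically at the fence. I'll use sub-mm steps with averaged force readings.

```bash
cat >> h.py <<'E'
def meanF(n=5):
    L=[];Y=[]
    for i in range(n):
        grab_frame("top");o=r.get_obs();L.append([o["contact_force"]@a for a in (HX,HY,HZ)]);Y.append((o["tcp_pos"]-np.array([.4622,-.0036,-.0103]))@HY*1000)
    print("t",round(o["clock"],2),"meanF hxyz",np.mean(L,0).round(2),"y",np.mean(Y).round(2))
E
python3 -c "
from h import *
meanF()"
```

```text
t 10.0 meanF hxyz [-0.98 -3.02 -0.3 ] y 38.19
```

Emit:
play_rows:
  increments:
    - [0,-1,0,0,0,0,255]
    - [0,0,0,0,0,0,255]

```text
clock: 10.2
tcp_pos: [0.5099, 0.0389, 0.0357]
orientation: [3.135, 0.112, -0.001]
contact_force: [0.5, -2.4, -0.8]
grip_width: 0.0249
```

```bash
python3 -c "
from h import *
meanF();ang()"
```

```text
t 10.45 meanF hxyz [-0.61 -2.27 -0.52] y 38.94
disp hx,hy,z 50.7 38.95 46.0 r 62.5 q 1.215
```

Emit:
play_rows:
  increments:
    - [0,-1,0,0,0,0,255]
    - [0,0,0,0,0,0,255]

```text
clock: 10.65
tcp_pos: [0.5099, 0.0393, 0.0357]
orientation: [3.135, 0.111, -0.001]
contact_force: [-0.0, -2.4, 0.4]
grip_width: 0.0255
```

```bash
python3 -c "
from h import *
meanF(4)"
```

```text
t 10.85 meanF hxyz [-0.65 -3.21 -0.33] y 39.32
```

Emit:
play_rows:
  increments:
    - [0,-1,0,0,0,0,255]
    - [0,0,0,0,0,0,255]

```text
clock: 11.05
tcp_pos: [0.5099, 0.0395, 0.0357]
orientation: [3.134, 0.11, -0.001]
contact_force: [0.0, -3.3, -0.1]
grip_width: 0.0256
```

```bash
python3 -c "
from h import *
meanF(4);ang()"
```

```text
t 11.25 meanF hxyz [-0.26 -4.75 -0.67] y 39.49
disp hx,hy,z 50.7 39.49 46.0 r 62.4 q 1.215
```

Emit:
play_rows:
  increments:
    - [0,-2,0,0,0,0,255]
    - [0,0,0,0,0,0,255]

```text
clock: 11.45
tcp_pos: [0.5098, 0.0399, 0.0357]
orientation: [3.132, 0.109, -0.001]
contact_force: [-0.1, -4.0, 0.1]
grip_width: 0.0254
```

```bash
python3 -c "
from h import *
meanF(4);ang();plan()"
```

```text
t 11.65 meanF hxyz [-0.44 -5.73  0.3 ] y 39.81
disp hx,hy,z 50.7 39.81 46.0 r 62.4 q 1.214
t 11.65 tcp [0.5098 0.0398 0.0357] rot needed(tool) [ 0.0075  0.0011 -0.0046] F [ 0.23 -5.91  0.88] w 0.0253 q7 [ 0.01  0.44 -0.27  2.06  0.2   0.67 -1.89]
F holder xyz [-0.2, -5.92, 0.88]
tool axes [[0.998, 0.069, -0.001], [0.069, -0.998, 0.008], [-0.001, -0.008, -1.0]]
```

Emit:
play_rows:
  increments:
    - [0,-3,0,0,0,-0.004,255]
    - [0,-2,0,0,0,0,255]

```text
clock: 11.85
tcp_pos: [0.5097, 0.0411, 0.0357]
orientation: [3.128, 0.11, -0.002]
contact_force: [1.2, -9.7, 0.3]
grip_width: 0.0255
```

```bash
python3 -c "
from h import *
plan();meanF(4);plan()"
```

```text
t 11.85 tcp [0.5097 0.0411 0.0357] rot needed(tool) [ 0.0115  0.0016 -0.0034] F [ 1.19 -9.72  0.27] w 0.0255 q7 [ 0.01  0.44 -0.26  2.06  0.2   0.67 -1.89]
F holder xyz [0.47, -9.78, 0.27]
tool axes [[0.998, 0.071, -0.002], [0.071, -0.997, 0.012], [-0.001, -0.012, -1.0]]
t 12.05 meanF hxyz [-0.45 -9.38  0.72] y 41.03
t 12.05 tcp [0.5097 0.0411 0.0357] rot needed(tool) [ 0.0114  0.0016 -0.0036] F [-0.1  -9.57  0.57] w 0.0255 q7 [ 0.01  0.44 -0.26  2.06  0.2   0.67 -1.89]
F holder xyz [-0.8, -9.53, 0.57]
tool axes [[0.998, 0.07, -0.002], [0.07, -0.997, 0.011], [-0.001, -0.011, -1.0]]
```

Emit:
play_rows:
  increments:
    - [0,-2,0,0,0,0,255]
    - [0,-2,0,0,0,0,255]

```text
clock: 12.25
tcp_pos: [0.5097, 0.0409, 0.0357]
orientation: [3.124, 0.105, -0.002]
contact_force: [0.8, -8.5, 0.2]
grip_width: 0.0256
```

```bash
python3 -c "
from h import *
plan();meanF(3)"
```

```text
t 12.25 tcp [0.5097 0.0409 0.0357] rot needed(tool) [ 0.0156  0.0021 -0.0069] F [ 0.78 -8.47  0.24] w 0.0256 q7 [ 0.    0.44 -0.26  2.06  0.2   0.67 -1.9 ]
F holder xyz [0.15, -8.5, 0.24]
tool axes [[0.998, 0.067, -0.002], [0.067, -0.998, 0.016], [-0.001, -0.016, -1.0]]
t 12.4 meanF hxyz [-0.17 -9.64  0.53] y 40.91
```

Emit:
play_rows:
  increments:
    - [0,0,0,0,0,0,255]

```text
clock: 12.5
tcp_pos: [0.5097, 0.0397, 0.0357]
orientation: [3.123, 0.104, -0.003]
contact_force: [-0.1, -4.8, 0.4]
grip_width: 0.0256
```

```bash
python3 -c "
from h import *
plan();meanF(3)"
```

```text
t 12.5 tcp [0.5097 0.0397 0.0357] rot needed(tool) [ 0.0168  0.0023 -0.0077] F [-0.1  -4.77  0.45] w 0.0256 q7 [ 0.    0.44 -0.26  2.06  0.2   0.67 -1.9 ]
F holder xyz [-0.46, -4.75, 0.45]
tool axes [[0.998, 0.066, -0.002], [0.066, -0.998, 0.017], [-0.001, -0.017, -1.0]]
t 12.65 meanF hxyz [-0.22 -7.27 -0.16] y 39.7
```

Emit:
play_rows:
  increments:
    - [0,-4,0,0.008,0,-0.004,255]
    - [0,-4,0,0.008,0,-0.004,255]

```text
clock: 12.85
tcp_pos: [0.5095, 0.0423, 0.0356]
orientation: [3.133, 0.112, -0.005]
contact_force: [1.1, -14.2, 2.4]
grip_width: 0.0255
```

```bash
python3 -c "
from h import *
plan();meanF(3)"
```

```text
t 12.85 tcp [0.5095 0.0423 0.0356] rot needed(tool) [ 0.0066  0.0032 -0.0028] F [  1.13 -14.22   2.38] w 0.0255 q7 [ 0.01  0.44 -0.27  2.06  0.19  0.67 -1.89]
F holder xyz [0.08, -14.26, 2.38]
tool axes [[0.997, 0.071, -0.003], [0.071, -0.997, 0.007], [-0.003, -0.007, -1.0]]
t 13.0 meanF hxyz [ -0.17 -12.44   1.22] y 42.1
```

Emit:
play_rows:
  increments:
    - [-7,-3.3,1.5,0.005,0,-0.002,255]
    - [-7,-3.3,2.5,0.004,0,-0.002,255]

```text
clock: 13.2
tcp_pos: [0.4975, 0.0414, 0.0322]
orientation: [3.136, 0.108, -0.0]
contact_force: [1.8, -12.3, 1.8]
grip_width: 0.0256
```

```bash
python3 -c "
from h import *
plan();ang();meanF(2);ang()"
```

```text
t 13.2 tcp [0.4975 0.0414 0.0322] rot needed(tool) [ 0.0035  0.0002 -0.0051] F [  1.8  -12.34   1.83] w 0.0256 q7 [ 0.01  0.43 -0.27  2.09  0.19  0.65 -1.89]
F holder xyz [0.89, -12.44, 1.83]
tool axes [[0.998, 0.069, -0.0], [0.069, -0.998, 0.004], [0.0, -0.004, -1.0]]
disp hx,hy,z 38.6 42.25 42.5 r 62.3 q 1.012
t 13.3 meanF hxyz [ -0.99 -12.31   0.25] y 42.21
disp hx,hy,z 37.2 42.24 42.1 r 62.4 q 0.988
```

Emit:
play_rows:
  increments:
    - [-6,-3.3,3,0.005,0,-0.004,255]
    - [-6,-3.3,4,0.004,0,-0.002,255]

```text
clock: 13.5
tcp_pos: [0.4866, 0.0407, 0.0269]
orientation: [3.139, 0.108, 0.002]
contact_force: [-2.1, -12.6, 18.6]
grip_width: 0.0253
```

```bash
python3 -c "
from h import *
plan();ang();meanF(2);ang()"
```

```text
t 13.5 tcp [0.4866 0.0407 0.0269] rot needed(tool) [ 0.0013 -0.0014 -0.005 ] F [ -2.15 -12.6   18.62] w 0.0253 q7 [ 0.01  0.43 -0.27  2.12  0.2   0.62 -1.9 ]
F holder xyz [-3.07, -12.41, 18.62]
tool axes [[0.998, 0.069, 0.001], [0.069, -0.998, 0.001], [0.002, -0.001, -1.0]]
disp hx,hy,z 27.6 42.39 37.2 r 62.4 q 0.816
t 13.6 meanF hxyz [ -1.9  -12.49   8.28] y 42.35
disp hx,hy,z 26.5 42.37 36.6 r 62.6 q 0.797
```

Emit:
play_rows:
  increments:
    - [-6,-3.3,5.5,0.005,0.001,-0.005,255]
    - [-6,-3.3,6.5,0.004,0,-0.003,255]

```text
clock: 13.8
tcp_pos: [0.4754, 0.04, 0.0181]
orientation: [-3.139, -0.11, -0.006]
contact_force: [-3.9, -14.5, 20.9]
grip_width: 0.0257
```

```bash
python3 -c "
from h import *
plan();ang();meanF(2);ang()"
```

```text
t 13.8 tcp [0.4754 0.04   0.0181] rot needed(tool) [-0.0003 -0.0036 -0.0038] F [ -3.91 -14.54  20.95] w 0.0257 q7 [ 0.01  0.43 -0.27  2.15  0.2   0.59 -1.91]
F holder xyz [-4.97, -14.21, 20.95]
tool axes [[0.998, 0.07, 0.004], [0.07, -0.998, -0.0], [0.004, 0.001, -1.0]]
disp hx,hy,z 16.4 42.49 28.4 r 62.7 q 0.588
t 13.9 meanF hxyz [ -4.37 -13.14  11.88] y 42.48
disp hx,hy,z 15.4 42.47 27.5 r 62.8 q 0.566
```

Emit:
play_rows:
  increments:
    - [-5,-3,7,0.002,-0.003,-0.004,255]
    - [-4.5,-3,8,0.002,0,-0.003,255]

```text
clock: 14.1
tcp_pos: [0.465, 0.0391, 0.0049]
orientation: [3.137, 0.11, -0.001]
contact_force: [-1.9, -12.8, 14.9]
grip_width: 0.0253
```

```bash
python3 -c "
from h import *
plan();ang();meanF(2);ang()"
```

```text
t 14.1 tcp [0.465  0.0391 0.0049] rot needed(tool) [ 0.0026  0.001  -0.004 ] F [ -1.86 -12.76  14.86] w 0.0253 q7 [-0.    0.44 -0.26  2.17  0.22  0.55 -1.92]
F holder xyz [-2.8, -12.58, 14.86]
tool axes [[0.998, 0.07, -0.001], [0.07, -0.998, 0.003], [-0.001, -0.003, -1.0]]
disp hx,hy,z 6.0 42.39 15.2 r 63.1 q 0.32
t 14.2 meanF hxyz [ -1.9  -12.61   7.3 ] y 42.42
disp hx,hy,z 5.6 42.4 14.4 r 63.1 q 0.305
```

Emit:
play_rows:
  increments:
    - [-3,-3,8,0.003,0.001,-0.004,255]
    - [-2.5,-3,8,0.002,0,-0.003,255]

```text
clock: 14.4
tcp_pos: [0.459, 0.0387, -0.0103]
orientation: [3.136, 0.109, -0.002]
contact_force: [0.5, -13.0, 10.7]
grip_width: 0.0255
```

```bash
python3 -c "
from h import *
plan();ang();meanF(2);ang()"
```

```text
t 14.4 tcp [ 0.459   0.0387 -0.0103] rot needed(tool) [ 0.0037  0.0012 -0.0045] F [  0.51 -13.01  10.72] w 0.0255 q7 [-0.02  0.47 -0.25  2.19  0.23  0.51 -1.94]
F holder xyz [-0.46, -13.02, 10.72]
tool axes [[0.998, 0.069, -0.001], [0.069, -0.998, 0.004], [-0.001, -0.004, -1.0]]
disp hx,hy,z -0.1 42.4 0.0 r 63.1 q 0.06
t 14.5 meanF hxyz [  0.67 -13.23   2.21] y 42.45
disp hx,hy,z -0.2 42.42 -0.6 r 63.0 q 0.049
```

Emit:
play_rows:
  increments:
    - [-0.5,-3,4,0.003,0,-0.004,255]
    - [0,-3,4,0.002,0,-0.003,255]

```text
clock: 14.7
tcp_pos: [0.4576, 0.0385, -0.0171]
orientation: [3.134, 0.107, -0.006]
contact_force: [-11.7, -14.5, 45.6]
grip_width: 0.0254
```

```bash
python3 -c "
from h import *
plan();ang();meanF(2);ang()
F=grab_frame('wrist');cv2.imwrite('pics/w20.png',F['color'])"
```

```text
t 14.7 tcp [ 0.4576  0.0385 -0.0171] rot needed(tool) [ 0.0053  0.0043 -0.0057] F [-11.72 -14.46  45.62] w 0.0254 q7 [-0.02  0.48 -0.24  2.19  0.24  0.5  -1.95]
F holder xyz [-12.76, -13.55, 45.62]
tool axes [[0.998, 0.068, -0.004], [0.068, -0.998, 0.005], [-0.004, -0.006, -1.0]]
disp hx,hy,z -1.5 42.31 -6.8 r 63.1 q -0.051
t 14.8 meanF hxyz [ -9.7  -13.39  36.63] y 42.35
disp hx,hy,z -1.3 42.34 -6.4 r 63.1 q -0.044
```

View pics/w20.png

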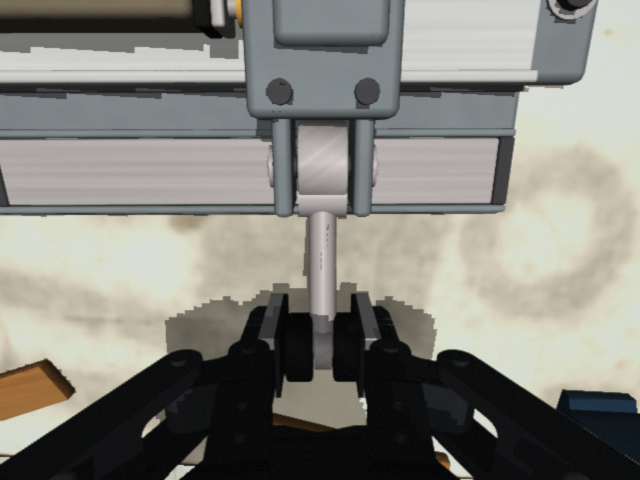

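The lever is at its stop: the downward reaction jumped to about 45 N. I'll relax the push now, then check that the jaw doesn't creep back.

Emit:
play_rows:
  increments:
    - [0,-1.5,0,0,0,0,255]
    - [0,-0.5,0,0,0,0,255]
    - [0,0,0,0,0,0,255]

```text
clock: 15.15
tcp_pos: [0.4585, 0.0378, -0.014]
orientation: [3.131, 0.099, -0.003]
contact_force: [-0.6, -2.8, -2.1]
grip_width: 0.025
```

```bash
python3 -c "
from h import *
plan();ang();meanF(3);ang()"
```

```text
t 15.15 tcp [ 0.4585  0.0378 -0.014 ] rot needed(tool) [ 0.0085  0.0022 -0.0108] F [-0.58 -2.77 -2.14] w 0.025 q7 [-0.03  0.47 -0.24  2.19  0.24  0.5  -1.96]
F holder xyz [-0.78, -2.71, -2.14]
tool axes [[0.998, 0.063, -0.002], [0.063, -0.998, 0.008], [-0.002, -0.009, -1.0]]
disp hx,hy,z -0.6 41.54 -3.7 r 62.8 q 0.0
t 15.3 meanF hxyz [-0.73 -5.35  2.44] y 41.62
disp hx,hy,z -0.7 41.65 -3.9 r 62.8 q -0.003
```

Emit:
play_rows:
  increments:
    - [0,0,0,0,0,0,150]
    - [0,0,0,0,0,0,0]
    - [0,0,0,0,0,0,0]
    - [0,0,0,0,0,0,0]
    - [0,0,0,0,0,0,0]

```text
clock: 15.8
tcp_pos: [0.46, 0.0428, -0.0141]
orientation: [3.136, 0.107, 0.001]
contact_force: [-0.3, 0.8, 0.2]
grip_width: 0.0854
```

Emit:
play_rows:
  increments:
    - [0,0,0,0,0,0,0]
    - [0,0,-5,0,0,0,0]
    - [0,0,-15,0,0,0,0]
    - [0,0,-25,0,0,0,0]
    - [0,0,-30,0,0,0,0]

```text
clock: 16.3
tcp_pos: [0.4565, 0.0431, 0.0604]
orientation: [3.136, 0.108, -0.012]
contact_force: [1.1, -0.4, 0.0]
grip_width: 0.0856
```

Emit:
play_rows:
  increments:
    - [-4,0,-30,0,0,0,0]
    - [-4,0,-35,0,0,0,0]
    - [-4,0,-30,0,0,0,0]
    - [0,0,0,0,0,0,0]

```text
clock: 16.7
tcp_pos: [0.4464, 0.0431, 0.1639]
orientation: [3.137, 0.108, -0.002]
contact_force: [0.6, -0.0, -0.4]
grip_width: 0.0851
```

```bash
python3 -c "
from h import *
import pickle
plan()
F=grab_frame('wrist');cv2.imwrite('pics/w21.png',F['color']);pickle.dump(F,open('w21.pkl','wb'))
F=grab_frame('scene');cv2.imwrite('pics/s21.png',cv2.resize(F['color'][185:290,215:375],None,fx=5,fy=5,interpolation=cv2.INTER_CUBIC))"
```

```text
t 16.7 tcp [0.4464 0.0431 0.1639] rot needed(tool) [ 0.0028  0.0012 -0.005 ] F [ 0.55 -0.04 -0.42] w 0.0851 q7 [ 0.06  0.16 -0.33  2.09  0.07  0.91 -1.81]
F holder xyz [0.55, -0.08, -0.42]
tool axes [[0.998, 0.069, -0.001], [0.069, -0.998, 0.003], [-0.001, -0.003, -1.0]]
```

View pics/w21.png

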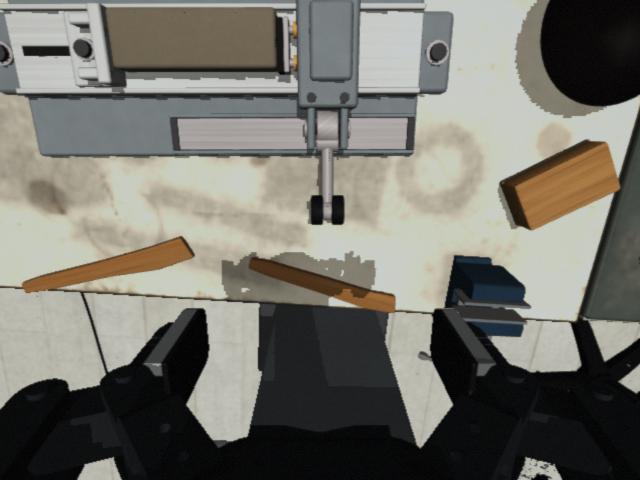

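View pics/s21.png

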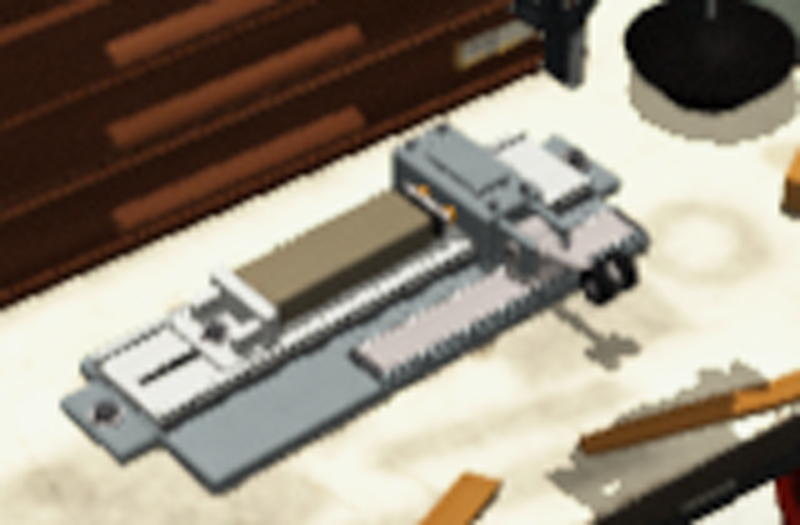

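Wrist view: the stone spans (107,40)–(277,40) between the fence face and the pad, the lever is down with its rollers at (327,210), and the scene view agrees. I'll measure the pad compression from the jaw-to-pad gap, before and now.

```bash
python3 - <<'E'
from h import *
import pickle
a=pickle.load(open("w1.pkl","rb"));b=pickle.load(open("w21.pkl","rb"))
cv2.imwrite("pics/ca.png",cv2.resize(a["color"][0:140,230:390],None,fx=5,fy=4,interpolation=cv2.INTER_CUBIC))
cv2.imwrite("pics/cb.png",cv2.resize(b["color"][0:140,230:390],None,fx=5,fy=4,interpolation=cv2.INTER_CUBIC))
print("grip",px2w(b,327,210,.046),px2w(b,327,210))
E
```

```text
grip [0.45723722 0.03625503 0.046     ] [0.45854192 0.03649074 0.05216344]
```

View pics/ca.png

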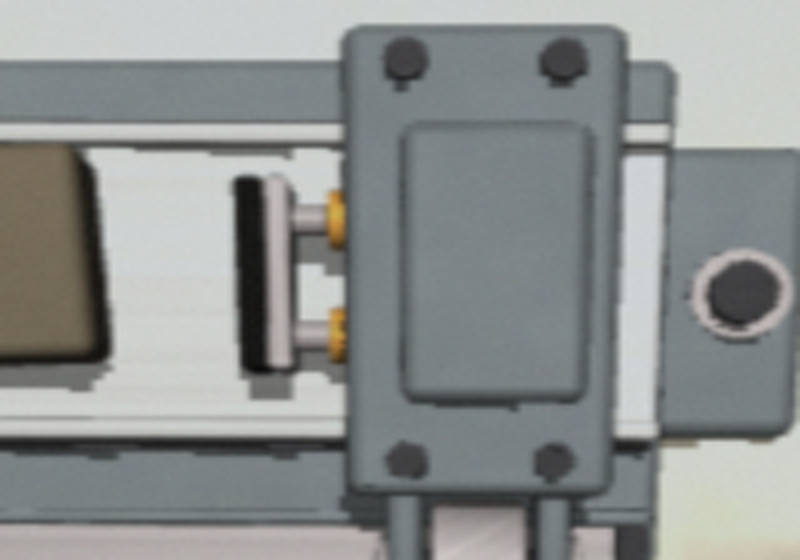

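View pics/cb.png

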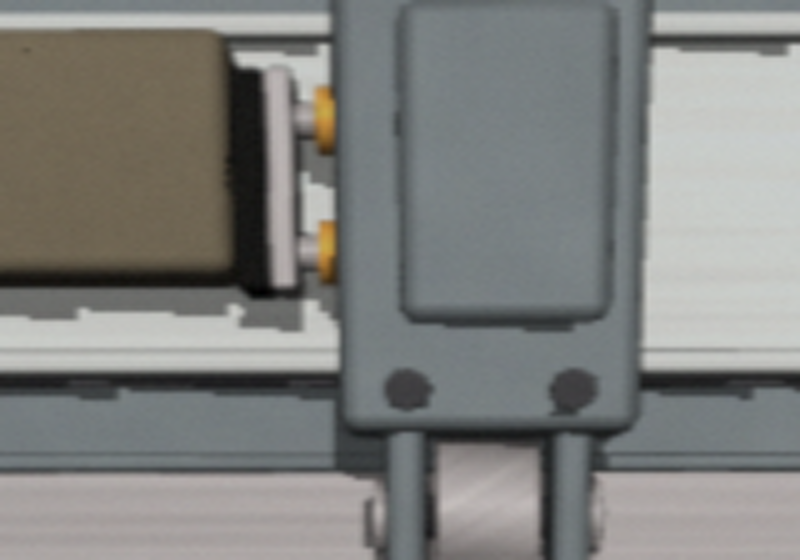

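```bash
python3 - <<'E'
from h import *
import pickle
a=pickle.load(open("w1.pkl","rb"));b=pickle.load(open("w21.pkl","rb"))
f=lambda F,u,v,z:px2w(F,230+u/5,v/4,z)
for n,F,L in (("before",a,[(295,218,328,218),(296,335,330,335)]),("now",b,[(297,120,315,120),(298,252,318,252)])):
    for u,v,u2,v2 in L: print(n,"rod mm",np.linalg.norm(f(F,u,v,.037)-f(F,u2,v2,.037))*1000)
for n,F in (("before",a),("now",grab_frame("wrist"))):
    K=F["K"];uu,vv=np.meshgrid(np.arange(640),np.arange(480));d=F["depth"]
    P=np.stack([(uu-K[0,2])/K[0,0]*d,-(vv-K[1,2])/K[1,1]*d,-d],-1)@F["T"][:3,:3].T+F["T"][:3,3]
    m=(d>0)&(F["color"].max(-1)<60)&(P[...,0]>.435)&(P[...,0]<.485)&(P[...,1]>-.03)&(P[...,1]<.06)&(P[...,2]>.03)
    Q=P[m];print(n,len(Q),"roller top z",np.percentile(Q[:,2],[90,98]).round(4),"ctr",Q.mean(0).round(4))
F=b
# stone long edge angle vs holder lip
p=[px2w(F,u,v,.042) for u,v in ((110,69),(275,72))];e=p[1]-p[0];print("stone edge yaw",np.arctan2(-e[0],e[1]), e)
p=[px2w(F,u,v,.025) for u,v in ((40,95),(295,95))];e=p[0]-p[1];print("lip yaw",np.arctan2(-e[0],e[1]))
cv2.imwrite("pics/cs.png",cv2.resize(b["color"][0:110,60:320],None,fx=3,fy=3,interpolation=cv2.INTER_CUBIC))
f=grab_frame("top");cv2.imwrite("pics/t22.png",f["color"])
E
```

```text
before rod mm 5.360242198172468
before rod mm 5.639953998091101
now rod mm 2.5888683665791996
now rod mm 2.9429982416724703
before 30617 roller top z [0.3251 0.3287] ctr [0.4719 0.0195 0.3058]
now 32639 roller top z [0.2851 0.2908] ctr [0.4572 0.0095 0.2656]
stone edge yaw -3.089797843999472 [ 0.00619765 -0.11955074  0.        ]
lip yaw 0.06838554993027124
```

View pics/cs.png

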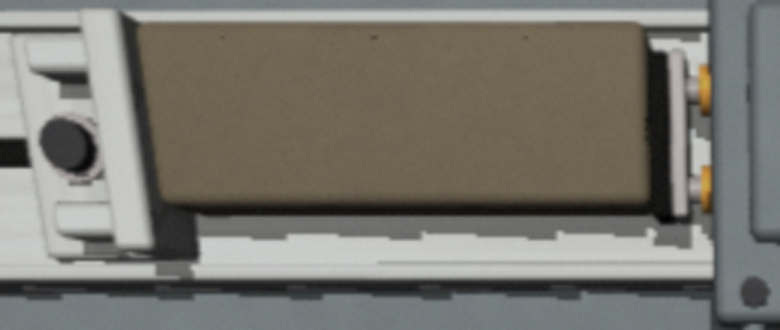

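View pics/t22.png

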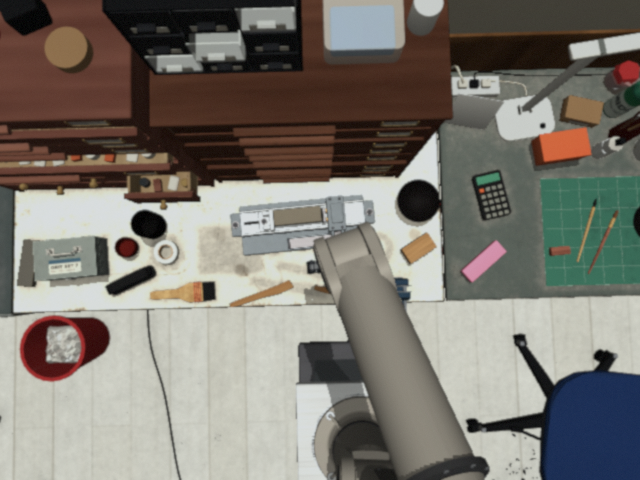

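The rod gap shrank from 5.5 to 2.8 mm, so the pad is in about 2.7 mm (≈11 N). The stone is about 0.02 rad off the bed's line, and the other things on the bench have not moved. Handing in.

```bash
python3 -c "
from h import *
plan()
print(r.hand_in())"
```

```text
t 16.9 tcp [0.4435 0.0424 0.1591] rot needed(tool) [ 0.0031  0.0098 -0.0049] F [-0.17  0.26 -0.07] w 0.0856 q7 [ 0.06  0.17 -0.33  2.09  0.07  0.9  -1.81]
F holder xyz [-0.15, 0.27, -0.07]
tool axes [[0.998, 0.069, -0.01], [0.069, -0.998, 0.003], [-0.01, -0.004, -1.0]]
the job is handed in; nothing more can be done
None
```

The stone is clamped and the job was handed in at about 17 s; no verdict is reported. I gripped the lever rollers from both sides and swung the lever up to about 1.2 rad with the jaw still in place. I then slid the jaw about 42 mm until the stone was against the fence. I kept about 12–14 N of push on while bringing the lever down to its stop, then let go and backed off.

**Last checks**
- **Grip on the stone:** the camera shows the pad pressed in about 2.7 mm, or roughly 11 N. The push force less the jaw's drag also gives 10–11 N. These are image and force estimates, good to perhaps 2 N.
- **Stone:** it is about 0.02 rad off the line of the bed and sits against the fence.
- **Lever:** it computes to about 0 rad. My depth check of the roller height after release failed because the filter picked up the gripper. That leaves the stop contact and the pictures to show it is down.
- **Other things on the bench:** they look unmoved in the last top view, where the arm partly hid the front spatula.

**What disagreed**
- **Fingertip position:** the real fingertips sit about 38 mm short of the reported TCP. My first closing therefore shut above the rollers without touching them, and I corrected it from the camera depth.
- **Lever stop force:** the push at the stop peaked at about 46 N for a moment, through the fingers on the rollers, and I relaxed it straight away.

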